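# Load the scrape tester and lower its beam

## Task

From the rack, lift the bright steel slotted weight over the front rail and slide it sideways onto the scrape tester's stem, flat on the black weight that is already there and centred on it, with its slot on the opposite side from the black one's slot. Add the brass weight on top in the same way, its slot opposite the steel one's. Then swing the red-ball lever fully over to its stop to lower the beam, and leave the spare black weight and everything else on the bench where they are.

Things in the scene. Friction and masses are not known exactly. Their poses are not given: they have to be found in the camera images.
- steel_weight: Slotted disc weight lying flat, 62 mm across, 16 mm thick, bright steel, about 0.32 kg. Origin at the centre of its underside, z up. Its slot, 15 mm wide, runs along its own +x from a round end about the centre to the rim: the disc is centred when the stem stands in the slot's end. Starts on the rack, in any of its three places.
- steel_weight_slot (a point): The mouth of the steel weight's slot: at the rim, 31 mm from the disc's axis, at mid thickness.
- brass_weight: Slotted disc weight lying flat, 62 mm across, 12 mm thick, yellow brass, about 0.26 kg. Origin at the centre of its underside, z up. Its slot, 15 mm wide, runs along its own +x from a round end about the centre to the rim: the disc is centred when the stem stands in the slot's end. Starts on the rack, in any of its three places.
- brass_weight_slot (a point): The mouth of the brass weight's slot: at the rim, 31 mm from the disc's axis, at mid thickness.
- black_weight: Slotted disc weight lying flat, 62 mm across, 20 mm thick, dark blackened steel, about 0.40 kg. Origin at the centre of its underside, z up. Its slot, 15 mm wide, runs along its own +x from a round end about the centre to the rim: the disc is centred when the stem stands in the slot's end. It already sits loose on the tester's stem, on the pan, and stays there.
- black_weight_slot (a point): The mouth of the black weight's slot: at the rim, 31 mm from the disc's axis, at mid thickness.
- spare_weight: Slotted disc weight lying flat, 62 mm across, 20 mm thick, dark blackened steel, about 0.40 kg. Origin at the centre of its underside, z up. Its slot, 15 mm wide, runs along its own +x from a round end about the centre to the rim: the disc is centred when the stem stands in the slot's end. A spare, in one of the rack's three places; it is not to be used.
- rack: Fixed plywood rack, 360 mm along its y, 170 mm along x, origin on the bench under its middle, front to -x (the robot). The weights lie on its shelf, 60 mm above the bench, near y = -115, 0 and 115 mm. An 8 mm round steel front rail runs along y, 79 mm in front of the middle, its top 90 mm above the bench. The back, 82 mm behind the middle, rises to 110 mm.
- rail_mid (a point): Middle of the rack's front rail, at its top.
- stem_foot (a point): Foot of the weight stem: on its axis, at the top of the round pan (66 mm across), 144 mm above the bench; z up the stem. The stem is an upright steel rod 10 mm thick, 60 mm from pan to knob, so weights go on only from the side. The black one fills the lowest 20 mm; the steel one's underside comes 20 mm, the brass one's 36 mm above the pan. Nothing else within 90 mm stands as high as the pan.
- stem_top (a point): Top of the stem's black end knob (20 mm across, 6 mm high), 66 mm above the pan.
- tester: Fixed balanced-beam scrape tester: cast base 160 mm (its x) by 470 mm (its y), pivot post, aluminium beam with counterweight, stylus over a blue test panel. Origin on the bench straight under the stem; x away from the robot, y along the beam to the pivot, 240 mm away; the beam lies below the pan.
- lever (a joint): Lever of the cam that holds the beam up, in rad: 0 to 0.1 at the start, leaning 0.6 rad towards the pivot, away from the stem; grows as its ball swings over the top towards the stem's side; 1.2 at the stop, where the beam is about 7 mm lower at the stem. It stays where it is left and takes about 3 N at the ball.
- lever_ball (a point): Centre of the red ball, 26 mm across, on the lever's end, 80 mm from the lever's axis; the lever's rod below it is 10 mm thick. The lever stands on the robot's side of the tester, in the plane 100 mm from the beam.
- lever_pivot (a point): Point on the lever's axis in the plane of its ball, 88 mm above the bench; the axis runs along the tester's x. A positive turn is about the tester's +x.
- cream_jar: Bystander: cream plastic screw-top jar, 96 mm across, 116 mm high, origin under its middle.
- red_cap_jar: Bystander: small white jar with a red cap, 54 mm across, 75 mm high, origin under its middle.
- tool_can: Bystander: ribbed tin can with hand tools in it, 76 mm across, about 180 mm high, origin under its middle.
- round_tin: Bystander: shallow open round tin, 84 mm across, 28 mm high, origin under its middle.
- pliers: Bystander: steel slip-joint pliers lying flat, 175 mm long along their x, origin under the middle.
- caliper: Bystander: steel caliper lying flat, 210 mm long along its x, origin under the middle.
- sanding_block: Bystander: cork sanding block, 77 x 112 x 31 mm, origin under its middle.
Things that resemble listed ones, but are neither listed nor needed, are in the scene too. Of the things like the brass_weight, leave any that is pink; of the rest the smaller one is meant. Leave any pink look-alike of the steel_weight alone.

How it is judged:
By the outcome, as a careful person would: the job done as asked, in the order asked, and still so for the second after the job is handed in, with the robot touching nothing.
It also fails if it takes over 67 s, if anything falls off the work surface, if the arm or the gripper's body presses on something with over 40 N, if the wrist force passes 120 N, or if a joint passes its speed limit or range.

## Robot

A 6-joint arm with a two-finger parallel gripper is mounted at the origin on the work surface. World frame = base frame: x ahead of the robot, y to its left, z up, the work surface at z = 0. Lengths are in m, angles in rad, forces in N, time in s.
With the tool pointing down it reaches from about 0.375 to 0.975 m from the base axis. Payload 3.8 kg.
Tool frame: the origin (TCP) lies midway between the tips of the shut fingers; the grasp point (between the pads) lies 19 mm behind it; z points along the fingers, y is the line along which they close (so a half turn about z gives the same grasp; the last joint's range is limited). The gripper opens to 85 mm and grips with 20 to 120 N. Pads are 22 mm wide; open, the fingers measure 114 mm over their backs; the gripper's body (76 mm by 85 mm) begins 54 mm behind the grasp point. The pads swing forward as they close: fully open they stand 13 mm farther back than shut.
Start: joints at [1.074, 0.264, 1.604, -0, 1.274, -0.037], TCP at [0.3, 0.605, 0.231] pointing down, gripper open.
Joint ranges: [-2.63, 2.63], [-0.94, 2.18], [0.31, 2.57], [-1.31, 4.45], [0, 2.66], [-2.55, 2.55]. Speed limits (rad/s): [2.57, 2.57, 3.14, 3.14, 3.14, 3.14].

## Interface

Orientations are given as a rotation vector (axis times angle).
In Python, from workcell import bot gives the robot as it stands.
- The arm moves only by the tool servo_tool, never from a script. Its argument "series" is a list of rows, each a list of 7 numbers: the shift along the world's x, y, z in units of 0.15 m (1.0 is 0.15 m), then the turn, a rotation vector about the world's x, y, z in units of 180 degrees (1.0 is 180 degrees), then the closure, from 0 (fully open) to 1 (shut). A call has 1 to 20 rows; each row is the pose to reach, as a shift and turn from the pose commanded when the call began, turning the shorter way round; what a row does not reach only later rows make up. A row lasts 1/10 s, in which the tool goes at most 50 mm and 8.59 degrees, less where a joint would pass 70% of its speed; a pose out of reach is approached as far as the arm can. A call with a number of a shift or a turn outside -1 to 1 is refused whole. A call with a gripper value outside its range is refused whole. The fingers move at their own pace and stop on an object; "newtons" is the grip in N (left out, the last holds). Time passes only in rows, so rows that repeat a pose let the fingers close. It gives the time, the measured TCP pose, the force, the opening and the grip force at its end, in the units of the state.
- bot.read_state(): the state, without advancing time (a new reading comes with each control period).
- bot.read_camera(name): name is "side" or "top" or "wrist"; returns the picture (480x640x3 uint8, red, green, blue); there is no depth.
- bot.camera_info(name): a dict with "vertical_fov" (degrees; the focal length in pixels is half the picture's height over the tangent of half this angle, whatever the lens; pixels are square), "cx", "cy" (the principal point, pixels), "R" (3x3) and "t" (3): a world point X has camera coordinates R X + t. Camera axes: x right, y down, z forward; pixel columns grow to the right and rows downward; lengths in m; the calibration is good to about 2 mm. A picture is of the moment at which its call begins: read the wrist's pose just before it. camera_info takes no time and is no camera call; for the wrist camera it gives the pose at the moment of the call.
- bot.finish_job(): hands the job in; it is judged then, once.
Trained networks look in the newest picture that a camera, given by its name, has taken for a name from the list of things; names that differ only in an ending like _2 or _b are one class to them, and where a whole thing is asked for, a point or a joint stands for the part that bears it (a point fixed in the world has none). Each returns a list of dicts, best first, with "score" (0 to 1); they miss things now and then, are a little off and sometimes report something else, mostly with a low value. They report only what shows in the picture. A call takes as long as a camera call. They do not tell look-alikes from the thing itself.
- bot.recognise(target, camera): "box" ([left, top, right, bottom] as shares, 0 to 1, of the picture: columns of its width, rows of its height, round what is visible of it).
- bot.trace(target, camera): "mask" (480x640 bool, what is visible of it) and "box" ([left, top, right, bottom] as shares, 0 to 1, of the picture: columns of its width, rows of its height, round what is visible of it).
- bot.mark_of(target, camera): "at" ([row, column] as shares, 0 to 1, of the picture: columns of its width, rows of its height: a listed point, or the origin of a listed thing).
The state is a dict: "time": time; "q": joint angles; "joint_vel": joint speeds; "joint_torque": joint torques, N m; "tool_pos": TCP position; "tcp_rot": TCP orientation; "wrist_force": force on the tool from outside, world axes, zero at the start; "torque": the same for the moment, N m; "width": opening from 0.0 (shut) to 1.0 (fully open); "grip_force": force on a finger pad.
Only numpy, scipy, OpenCV 4.12 (cv2) and the standard library are available. Lean on these libraries where they do the work, as an engineer would, in place of code of your own. Each camera call takes 0.05 s, during which the arm holds its last target. There are 200 camera calls.

## Working session

There is one attempt and no reset: what is moved stays moved. The work goes in short steps, Python scripts to look and compute and a tool call to move; the robot and the scene stay as the last step left them, time stands still between calls to the robot, and variables do not carry over. Pictures are saved under pics/ and viewed, at most 10 in all, crops included, and the job is handed in when it is done.

Besides the shell and the picture viewer there is one more tool, called after "Emit:" by a JSON object that holds its "api" and its "payload". servo_tool: Moves the arm, as the interface text tells. Shifts and turns lie within -1 to 1; 1 stands for 0.15 m of shift or 180 degrees of turn. Its arguments: {"type":"object","properties":{"series":{"type":"array","items":{"type":"array","items":{"type":"number"}}},"newtons":{"type":"number"}},"required":["series"]}

```bash
mkdir -p pics; ls; cat > h.py <<'E'
from workcell import bot
import numpy as np, cv2
def shot(c,n=None):
    im=bot.read_camera(c)
    if n: cv2.imwrite(f'pics/{n}.png',im[:,:,::-1])
    return im
def ray(c,u,v):
    k=bot.camera_info(c); f=240/np.tan(np.radians(k['vertical_fov'])/2)
    R=np.array(k['R']);t=np.array(k['t'])
    return -R.T@t, R.T@np.array([(u-k['cx'])/f,(v-k['cy'])/f,1])
def onz(c,u,v,z):
    o,d=ray(c,u,v); return o+d*(z-o[2])/d[2]
def proj(c,X):
    k=bot.camera_info(c); f=240/np.tan(np.radians(k['vertical_fov'])/2)
    p=np.array(k['R'])@np.array(X)+np.array(k['t']); return f*p[0]/p[2]+k['cx'],f*p[1]/p[2]+k['cy']
def tri(a,ua,b,ub):
    o1,d1=ray(a,*ua);o2,d2=ray(b,*ub)
    s=np.linalg.lstsq(np.c_[d1,-d2],o2-o1,rcond=None)[0]
    p,q=o1+s[0]*d1,o2+s[1]*d2
    return (p+q)/2,np.linalg.norm(p-q)
def marks(t,c):
    return [(round(r['score'],2),round(r['at'][1]*640,1),round(r['at'][0]*480,1)) for r in bot.mark_of(t,c)]
E
python3 - <<'E'
from h import *
np.set_printoptions(precision=4,suppress=True)
shot('top','top');shot('side','side')
for c in('top','side'):
    k=bot.camera_info(c);print(c,k['vertical_fov'],-np.array(k['R']).T@k['t'])
for t in ['steel_weight','steel_weight_slot','brass_weight','brass_weight_slot','black_weight','black_weight_slot','rail_mid','stem_foot','stem_top','lever_ball','lever_pivot','rack','tester']:
    print(t,marks(t,'top'),marks(t,'side'))
s=bot.read_state();print(s['time'],s['tool_pos'],s['tcp_rot'],s['width'])
E
```

```text
pics
top 44.03337343154211 [ 0.3308 -0.1591  1.6486]
side 55.96426395485144 [0.2161 0.4435 0.9002]
steel_weight [(0.69, 323.5, 238.7), (0.57, 360.9, 352.9), (0.21, 327.1, 245.3)] [(0.65, 293.6, 251.8), (0.64, 435.1, 281.3), (0.63, 314.6, 238.4)]
steel_weight_slot [(0.88, 328.2, 246.2), (0.79, 371.1, 354.6)] [(0.86, 306.7, 253.9), (0.73, 437.7, 270.9)]
brass_weight [(0.92, 495.1, 234.7), (0.88, 410.5, 241.9), (0.82, 462.5, 262.7), (0.16, 365.5, 265.8)] [(0.72, 374.9, 179.4), (0.71, 338.2, 192.2), (0.68, 355.1, 157.1)]
brass_weight_slot [(0.64, 411.8, 252.6), (0.58, 475.1, 253.1)] [(0.96, 372.5, 166.8), (0.76, 351.0, 153.4), (0.55, 347.2, 196.3), (0.21, 353.8, 329.1)]
black_weight [(0.73, 236.1, 239.6)] [(0.83, 248.9, 314.3)]
black_weight_slot [(0.59, 228.0, 232.9)] [(0.83, 234.1, 317.2)]
rail_mid [(0.97, 367.6, 265.9)] [(0.58, 344.0, 222.8), (0.32, 248.3, 425.5), (0.23, 391.6, 270.4), (0.16, 428.3, 242.4)]
stem_foot [(0.57, 235.2, 240.2)] [(0.94, 251.7, 312.8), (0.58, 250.5, 314.4)]
stem_top [(0.76, 233.8, 235.0)] [(0.78, 242.5, 297.0)]
lever_ball [(0.55, 161.1, 278.9)] [(0.79, 246.1, 424.6)]
lever_pivot [(0.53, 183.5, 283.0)] [(0.81, 265.3, 417.4), (0.56, 251.1, 313.6)]
rack [(0.6, 370.2, 241.8)] []
tester [(0.56, 244.6, 249.6)] [(0.83, 261.4, 348.6), (0.21, 345.3, 196.9)]
1.4 [0.2995 0.6049 0.2313] [-0.7159 -3.0589 -0.    ] 1.001245575684703
```

```bash
python3 -c "
import cv2,numpy as np
cv2.imwrite('pics/both.png',cv2.resize(cv2.imread('pics/top.png'),(800,600)))"
```

```text
(no output)
```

View pics/top.png

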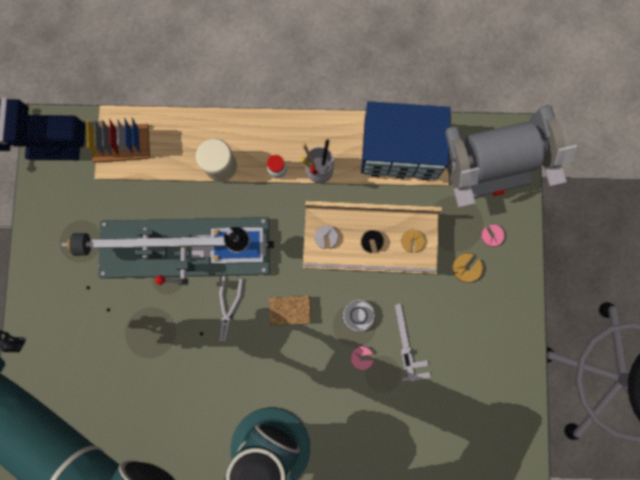

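View pics/side.png

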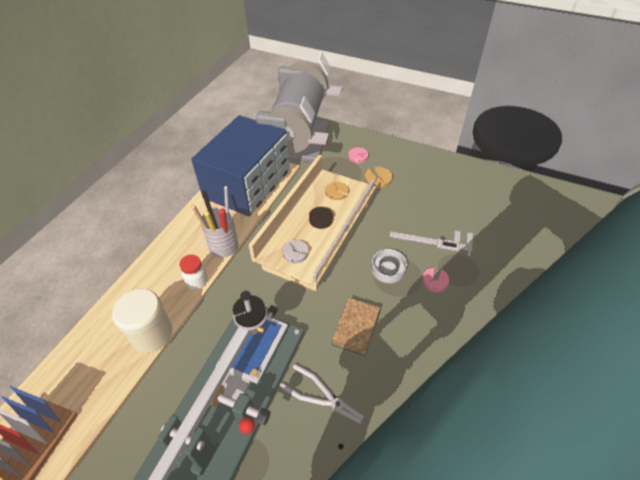

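The top view shows steel at (327,237) on the rack's left place, the spare at (372,241) and brass at (413,240). The brass-coloured disc at (468,267) and the pink ones are look-alikes. The stem is at (235,238) and the red ball at (160,280).

```bash
python3 - <<'E'
from h import *
np.set_printoptions(precision=4,suppress=True)
k=bot.camera_info('top');print(np.array(k['R']))
# disc fits by mask
for name,z in(('steel_weight',.076),('brass_weight',.072),('black_weight',.164),('spare_weight',.08)):
  bot.read_camera
  for r in bot.trace(name,'top')[:4]:
    m=r['mask'];c=cv2.findContours(m.astype('uint8'),cv2.RETR_EXTERNAL,cv2.CHAIN_APPROX_NONE)[0]
    if not c: continue
    (u,v),rad=cv2.minEnclosingCircle(max(c,key=len));print(name,round(r['score'],2),u,v,rad,onz('top',u,v,z))
P=lambda a,b:tri('top',a,'side',b)
print('stemtop',P((233.8,235),(242.5,297)),onz('top',233.8,235,.21),onz('side',242.5,297,.21))
print('foot',P((235.2,240.2),(251.7,312.8)),onz('top',235.2,240.2,.144),onz('side',251.7,312.8,.144))
print('ball',P((161.1,278.9),(246.1,424.6)))
print('piv',P((183.5,283),(265.3,417.4)))
print('rail',P((367.6,265.9),(344,222.8)),onz('top',367.6,265.9,.09))
print('rack',onz('top',370.2,241.8,0))
for n,a,b,z in(('steel slot',(328.2,246.2),(306.7,253.9),.068),('brass',(411.8,252.6),(347.2,196.3),.066),('black',(228,232.9),(234.1,317.2),.154)):
  print(n,onz('top',*a,z),onz('side',*b,z))
print('c',onz('top',323.5,238.7,.06),onz('side',293.6,251.8,.06),onz('top',410.5,241.9,.06),onz('side',338.2,192.2,.06))
t=cv2.imread('pics/top.png');s=cv2.imread('pics/side.png')
A=cv2.resize(t[200:300,290:450],(800,500),interpolation=3)
B=cv2.resize(t[210:290,140:290],(400,213),interpolation=3);C=cv2.resize(s[280:360,200:290],(400,356),interpolation=3)
X=np.zeros((600,800,3),'uint8');X[:250,:400]=cv2.resize(A,(400,250));X[250:463,:400]=B;X[:356,400:]=C
D=cv2.resize(s[170:290,240:390],(300,240),interpolation=3);X[356:596,400:700]=D
cv2.imwrite('pics/crops.png',X)
E
```

```text
[[ 0.0187 -0.9998  0.0013]
 [-0.9915 -0.0187 -0.1285]
 [ 0.1285  0.0011 -0.9917]]
steel_weight 0.81 325.6056823730469 237.418701171875 11.974567413330078 [ 0.5607 -0.1371  0.076 ]
steel_weight 0.61 361.4045104980469 357.5653381347656 11.511544227600098 [ 0.2457 -0.2369  0.076 ]
brass_weight 0.89 466.60345458984375 267.5 14.815987586975098 [ 0.4873 -0.5147  0.072 ]
brass_weight 0.86 491.87054443359375 235.34771728515625 11.374482154846191 [ 0.5753 -0.5835  0.072 ]
brass_weight 0.71 371.4090881347656 241.59091186523438 11.976147651672363 [ 0.5523 -0.2601  0.072 ]
brass_weight 0.63 411.8474426269531 240.85044860839844 11.614112854003906 [ 0.5563 -0.3685  0.072 ]
black_weight 0.62 235.405517578125 238.7440948486328 12.527607917785645 [0.5401 0.0894 0.164 ]
spare_weight 0.54 371.5 240.5 11.510964393615723 [ 0.5541 -0.2598  0.08  ]
stemtop (array([0.5467, 0.0893, 0.1963]), np.float64(0.003966533310661443)) [0.5428 0.086  0.21  ] [0.5421 0.0968 0.21  ]
foot (array([0.5367, 0.0912, 0.1511]), np.float64(0.0033505952615476803)) [0.5392 0.0932 0.144 ] [0.538  0.0874 0.144 ]
ball (array([0.4361, 0.275 , 0.1517]), np.float64(0.0003006881612064077))
piv (array([0.4312, 0.2348, 0.0849]), np.float64(0.00041560712042955795))
rail (array([ 0.4851, -0.2494,  0.0909]), np.float64(0.0007947957353684424)) [ 0.4848 -0.2496  0.09  ]
rack [ 0.5617 -0.2613  0.    ]
steel slot [ 0.5382 -0.1444  0.068 ] [ 0.5343 -0.1412  0.068 ]
brass [ 0.5253 -0.3693  0.066 ] [ 0.5232 -0.3614  0.066 ]
black [0.5562 0.1106 0.154 ] [0.5593 0.1144 0.154 ]
c [ 0.5594 -0.1312  0.06  ] [ 0.5687 -0.1396  0.06  ] [ 0.5551 -0.3665  0.06  ] [ 0.5535 -0.3718  0.06  ]
```

View pics/crops.png

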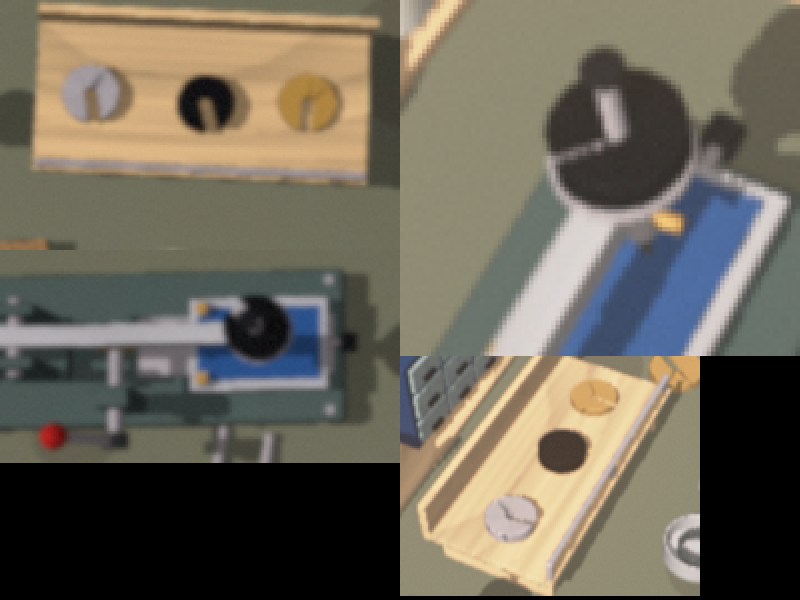

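Crops: the black slot opens up-left (world about +x+y), the steel and brass slots open toward the robot, and the lever ball leans toward the pivot. I'll move over the stem to measure with the wrist camera.

Emit:
{"api": "servo_tool", "payload": {"series": [[0.25, -0.85, 0.8, 0, 0, -0.144, 0], [0.25, -0.85, 0.8, 0, 0, -0.144, 0], [0.25, -0.85, 0.8, 0, 0, -0.144, 0], [0.25, -0.85, 0.8, 0, 0, -0.144, 0], [0.25, -0.85, 0.8, 0, 0, -0.144, 0]], "newtons": 60}}

```text
time: 2.1
tool_pos: [0.339, 0.4766, 0.3566]
tcp_rot: [1.386, 2.816, 0.013]
wrist_force: [0.5, 0.3, 0.2]
width: 0.998
grip_force: 0.0
```

Emit:
{"api": "servo_tool", "payload": {"series": [[0.25, -0.85, 0.4, 0, 0, -0.144, 0], [0.25, -0.85, 0.4, 0, 0, -0.144, 0], [0.25, -0.85, 0.4, 0, 0, -0.144, 0], [0.25, -0.85, 0.4, 0, 0, -0.144, 0], [0.25, -0.85, 0.4, 0, 0, -0.144, 0]]}}

```text
time: 2.6
tool_pos: [0.3747, 0.3501, 0.4109]
tcp_rot: [-1.98, -2.438, -0.001]
wrist_force: [-1.2, 0.3, 0.3]
width: 1.003
grip_force: 0.0
```

Emit:
{"api": "servo_tool", "payload": {"series": [[0.25, -0.85, 0, 0, 0, -0.144, 0], [0.25, -0.85, 0, 0, 0, -0.144, 0], [0.25, -0.85, 0, 0, 0, -0.144, 0], [0.25, -0.85, 0, 0, 0, -0.144, 0], [0.25, -0.85, 0, 0, 0, -0.144, 0]]}}

```text
time: 3.1
tool_pos: [0.4118, 0.2233, 0.4096]
tcp_rot: [-2.474, -1.934, 0.003]
wrist_force: [0.4, 0.7, 0.6]
width: 1.0
grip_force: 0.0
```

Emit:
{"api": "servo_tool", "payload": {"series": [[0.25, -0.88, 0, 0, 0, -0.144, 0], [0.25, -0.88, 0, 0, 0, -0.144, 0], [0.25, -0.88, 0, 0, 0, -0.144, 0], [0.25, -0.88, 0, 0, 0, -0.144, 0], [0.25, -0.88, 0, 0, 0, -0.144, 0], [0.25, -0.88, 0, 0, 0, -0.144, 0]]}}

```text
time: 3.7
tool_pos: [0.4494, 0.0923, 0.4107]
tcp_rot: [-2.843, -1.333, 0.001]
wrist_force: [-0.2, 0.3, 0.3]
width: 0.997
grip_force: 0.0
```

```bash
python3 - <<'E'
from h import *
np.set_printoptions(precision=4,suppress=True)
k=bot.camera_info('wrist');shot('wrist','w1')
print(k['vertical_fov'],-np.array(k['R']).T@k['t'],np.array(k['R']))
for t in ['black_weight','black_weight_slot','stem_foot','stem_top','lever_ball']: print(t,marks(t,'wrist'))
s=bot.read_state();print(s['time'],s['tool_pos'],s['tcp_rot'],s['q'])
print([proj('wrist',p) for p in((.54,.09,.164),(.542,.092,.21))])
E
```

```text
71.90956190992816 [0.5038 0.1565 0.5534] [[ 0.7674 -0.6412 -0.0021]
 [-0.6051 -0.7253  0.3283]
 [-0.212  -0.2507 -0.9446]]
black_weight [(0.91, 378.5, 151.7)]
black_weight_slot [(0.84, 383.6, 123.4)]
stem_foot [(0.9, 384.7, 153.8)]
stem_top [(0.81, 391.9, 154.1), (0.63, 240.6, 116.7)]
lever_ball [(0.66, 198.2, 82.6)]
4.0 [0.4494 0.0912 0.4113] [-2.8461 -1.3299 -0.0003] [ 0.1459 -0.2132  1.7695  0.0001  1.5852  0.8424]
[(np.float64(380.4462766650064), np.float64(153.2707114098007)), (np.float64(388.86001688445003), np.float64(153.63119428691758))]
```

View pics/w1.png

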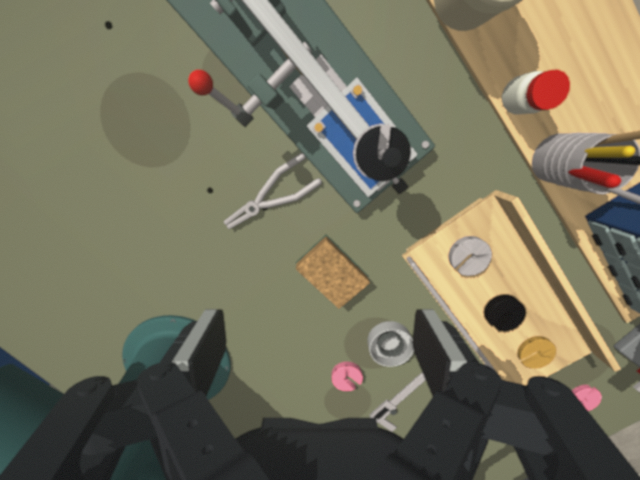

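The wrist view shows the stem and black weight at (383,152) with the slot opening up, plus the rack weights and the lever ball at (200,82). I'll get closer to measure the slot and stem.

Emit:
{"api": "servo_tool", "payload": {"series": [[0.6, 0.2, -0.9, 0, 0, 0, 0], [0.6, 0.2, -0.9, 0, 0, 0, 0], [0.6, 0.2, -0.9, 0, 0, 0, 0], [0.6, 0.2, -0.9, 0, 0, 0, 0], [0.6, 0.2, -0.9, 0, 0, 0, 0], [0.6, 0.2, -0.9, 0, 0, 0, 0]]}}

```text
time: 4.6
tool_pos: [0.5396, 0.1205, 0.2778]
tcp_rot: [2.847, 1.327, 0.001]
wrist_force: [-0.6, 0.3, 0.5]
width: 1.002
grip_force: 0.0
```

```bash
cat >> h.py <<'E'
def circ(t,c,z,n=4):
    for r in bot.trace(t,c)[:n]:
        cs=cv2.findContours(r['mask'].astype('uint8'),cv2.RETR_EXTERNAL,cv2.CHAIN_APPROX_NONE)[0]
        p=max(cs,key=len)[:,0]
        W=np.array([onz(c,u,v,z)[:2] for u,v in p],dtype='float32')*1000
        (x,y),rad=cv2.minEnclosingCircle(W); print('  circ',t,round(r['score'],2),round(x,1),round(y,1),round(rad,1))
E
python3 - <<'E'
from h import *
np.set_printoptions(precision=4,suppress=True)
im=shot('wrist','w2')
for t,z in [('black_weight',.144),('black_weight_slot',.154),('stem_foot',.144),('stem_top',.21),('lever_ball',.15),('lever_pivot',.088)]:
  m=marks(t,'wrist'); print(t,m,[onz('wrist',u,v,z) for _,u,v in m[:2]])
circ('black_weight','wrist',.164)
print(np.array(proj('wrist',(.54,.09,.164))))
cv2.imwrite('pics/w2c.png',cv2.resize(im[120:360,160:480,::-1],(800,600),interpolation=3))
s=bot.read_state();print(s['time'],s['tool_pos'],s['tcp_rot'])
E
```

```text
black_weight [(0.94, 341.2, 252.7)] [array([0.5424, 0.0912, 0.144 ])]
black_weight_slot [(0.73, 208.5, 280.8), (0.68, 351.4, 222.1), (0.67, 524.3, 155.4), (0.44, 87.9, 175.6)] [array([0.4371, 0.15  , 0.154 ]), array([0.5681, 0.1103, 0.154 ])]
stem_foot [(0.85, 344.5, 256.2)] [array([0.5426, 0.0866, 0.144 ])]
stem_top [(0.88, 351.3, 287.3)] [array([0.5436, 0.0884, 0.21  ])]
lever_ball [(0.71, 88.8, 175.8), (0.58, 370.2, 431.0)] [array([0.4289, 0.2769, 0.15  ]), array([ 0.4382, -0.0867,  0.15  ])]
lever_pivot [(0.73, 168.7, 195.5)] [array([0.4368, 0.2336, 0.088 ])]
  circ black_weight 0.66 536.9 96.9 31.5
  circ black_weight 0.31 452.9 144.4 56.6
[342.1906 263.9023]
5.0 [0.5397 0.1203 0.2775] [2.8472 1.3266 0.0029]
```

View pics/w2c.png

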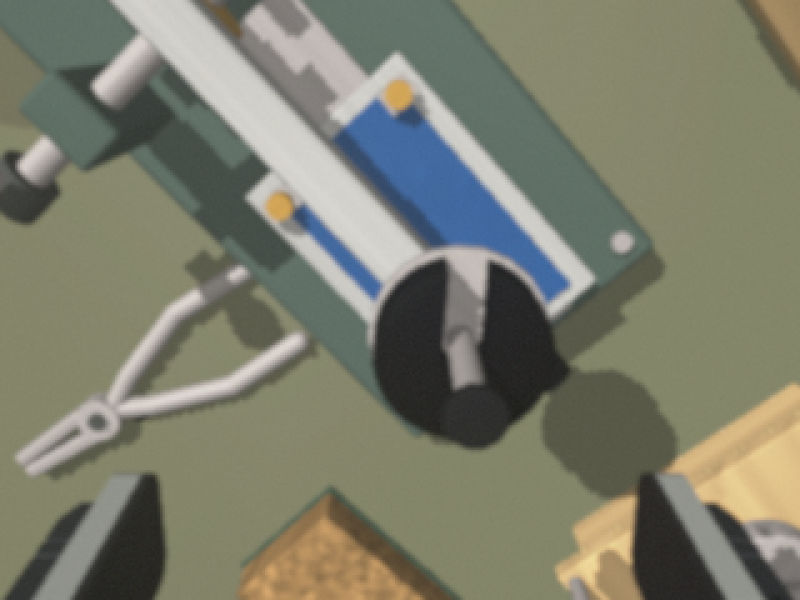

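```bash
python3 - <<'E'
from h import *
np.set_printoptions(precision=4,suppress=True)
c=onz('wrist',345.6,258.8,.164);m=onz('wrist',346.8,224.8,.164)
print(c,m,np.linalg.norm(m-c),np.degrees(np.arctan2(*(m-c)[1::-1])))
print(onz('wrist',350.4,286.,.21))
# black blob fit
im=cv2.imread('pics/w2.png');g=im.max(2);mask=(g<60).astype('uint8');
n,l,st,ce=cv2.connectedComponentsWithStats(mask);i=l[255,320];print(st[i],ce[i])
p=np.argwhere(l==i)[:,::-1]
W=np.array([onz('wrist',u,v,.164)[:2] for u,v in p])*1000
print(W.min(0),W.max(0),cv2.minEnclosingCircle(W.astype('float32')))
for a in((.5428,.0884,.164),(.543,.0884,.21),(.543,.0884,.144)):print(proj('wrist',a))
# rotation-model fit: render slotted disc at top plane & compare
from scipy.optimize import minimize
yy,xx=np.mgrid[225:270,300:392]
D=np.array([[onz('wrist',u,v,.164)[:2] for u in range(300,392)] for v in range(215,262)])*1000
B=g[215:262,300:392].astype(float); dark=np.clip((110-B)/70,0,1)
def cost(q):
    x,y,a=q;d=D-[x,y];s=d@[np.cos(a),np.sin(a)];n=d@[-np.sin(a),np.cos(a)]
    sig=lambda t:1/(1+np.exp(-t/.6))
    disc=sig(31-np.hypot(s,n));slot=sig(7.5-np.where(s>0,abs(n),np.hypot(s,n)))
    return np.mean((disc*(1-slot)-dark)**2)
r=min((minimize(cost,[540+dx,92,a],method='Nelder-Mead') for dx in(-3,0,3) for a in(.7,.9,1.1)),key=lambda r:r.fun)
print(r.x,np.degrees(r.x[2]),r.fun)
E
```

```text
[0.5451 0.0918 0.164 ] [0.5642 0.1141 0.164 ] 0.029404915391024807 49.49426129486157
[0.5436 0.0901 0.21  ]
[ 310  225   78   74 3327] [345.6306 262.902 ]Traceback (most recent call last):
  File "<stdin>", line 10, in <module>
  File "h.py", line 12, in onz
    o,d=ray(c,u,v); return o+d*(z-o[2])/d[2]
        ~~~^^^^^^^
  File "h.py", line 8, in ray
    k=bot.camera_info(c); f=240/np.tan(np.radians(k['vertical_fov'])/2)
ValueError: time passes only in moves, steps and waits
```

```bash
python3 - <<'E'
s=open('h.py').read()
s=s.replace("bot.camera_info(c)","info(c)").replace("def shot(","_K={}\ndef info(c):\n    if c not in _K: _K[c]=bot.camera_info(c)\n    return _K[c]\ndef shot(",1)
s+='''
from scipy.optimize import minimize
def fitdisc(g,z,x0,y0,a0,half=45,vmax=None):
    """g: 0..1 map of disc-likeness (wrist picture). returns mm, deg"""
    u0,v0=map(int,proj('wrist',(x0/1000,y0/1000,z)))
    us=range(max(0,u0-half),min(640,u0+half));vs=range(max(0,v0-half),min(480,v0+half,vmax or 480))
    D=np.array([[onz('wrist',u,v,z)[:2] for u in us] for v in vs])*1000
    T=g[vs[0]:vs[-1]+1,us[0]:us[-1]+1]
    sig=lambda t:1/(1+np.exp(-t/.6))
    def cost(q):
        x,y,a=q;d=D-[x,y];s=d@[np.cos(a),np.sin(a)];n=d@[-np.sin(a),np.cos(a)]
        return np.mean((sig(31-np.hypot(s,n))*(1-sig(7.5-np.where(s>0,abs(n),np.hypot(s,n))))-T)**2)
    r=min((minimize(cost,[x0+d,y0,a0+e],method='Nelder-Mead') for d in(-3,3) for e in(-.25,0,.25)),key=lambda r:r.fun)
    return r.x[0],r.x[1],np.degrees(r.x[2]),r.fun
'''
open('h.py','w').write(s)
E
python3 - <<'E'
from h import *
g=cv2.imread('pics/w2.png').max(2).astype(float)
print(fitdisc(np.clip((110-g)/70,0,1),.164,543,90,.86,vmax=268))
E
```

```text
(np.float64(543.9215862390195), np.float64(91.35102608740229), np.float64(48.35791745234057), np.float64(0.025607948810193838))
```

Emit:
{"api": "servo_tool", "payload": {"series": [[0.07, -0.86, 0, 0, 0, -0.11, 0], [0.07, -0.86, 0, 0, 0, -0.11, 0], [0.07, -0.86, 0, 0, 0, -0.11, 0], [0.07, -0.86, 0, 0, 0, -0.11, 0]]}}

```text
time: 5.4
tool_pos: [0.5502, -0.0121, 0.2766]
tcp_rot: [3.034, 0.81, 0.0]
wrist_force: [0.6, 1.0, 0.3]
width: 0.999
grip_force: 0.0
```

Emit:
{"api": "servo_tool", "payload": {"series": [[0.07, -0.86, -0.2, 0, 0, -0.112, 0], [0.07, -0.86, -0.2, 0, 0, -0.112, 0], [0.07, -0.86, -0.2, 0, 0, -0.112, 0], [0.07, -0.86, -0.2, 0, 0, -0.112, 0], [0.07, -0.86, -0.2, 0, 0, -0.112, 0], [0.07, -0.86, -0.2, 0, 0, -0.112, 0]]}}

```text
time: 6.0
tool_pos: [0.5608, -0.1363, 0.2468]
tcp_rot: [-3.129, -0.277, -0.001]
wrist_force: [0.6, -0.6, 0.6]
width: 0.995
grip_force: 0.0
```

```bash
python3 - <<'E'
from h import *
np.set_printoptions(precision=4,suppress=True)
im=shot('wrist','w3')
for t,z in [('steel_weight',.06),('steel_weight_slot',.068),('brass_weight',.06),('brass_weight_slot',.066),('rail_mid',.09)]:
  m=marks(t,'wrist'); print(t,m,[onz('wrist',u,v,z) for _,u,v in m[:3]])
circ('steel_weight','wrist',.076); circ('brass_weight','wrist',.072)
s=bot.read_state();print(s['time'],s['tool_pos'],s['tcp_rot'],s['q'])
E
```

```text
steel_weight [(0.87, 348.6, 417.9), (0.72, 321.1, 212.5)] [array([ 0.3033, -0.2211,  0.06  ]), array([ 0.5647, -0.1382,  0.06  ])]
steel_weight_slot [(0.97, 373.6, 421.3), (0.65, 322.8, 244.6), (0.56, 538.4, 256.8)] [array([ 0.3117, -0.2509,  0.068 ]), array([ 0.5336, -0.1455,  0.068 ]), array([ 0.5595, -0.3695,  0.068 ])]
brass_weight [(0.87, 537.2, 258.0), (0.73, 602.8, 303.3)] [array([ 0.5559, -0.3749,  0.06  ]), array([ 0.5169, -0.4688,  0.06  ])]
brass_weight_slot [(0.85, 528.9, 283.9), (0.69, 637.3, 287.7)] [array([ 0.5274, -0.3731,  0.066 ]), array([ 0.5436, -0.4907,  0.066 ])]
rail_mid [(0.59, 419.3, 315.4), (0.49, 418.9, 220.4), (0.43, 130.1, 183.6)] [array([ 0.482 , -0.2563,  0.09  ]), array([ 0.5804, -0.2282,  0.09  ]), array([0.5682, 0.0377, 0.09  ])]
  circ steel_weight 0.84 322.3 -217.4 24.7
  circ steel_weight 0.79 564.6 -137.9 31.8
  circ brass_weight 0.9 560.1 -368.4 34.5
  circ brass_weight 0.7 519.5 -464.1 39.6
  circ brass_weight 0.61 564.2 -137.9 32.6
  circ brass_weight 0.3 556.9 78.0 103.2
6.4 [ 0.5606 -0.1371  0.2465] [3.1294 0.2756 0.0006] [-0.283   0.0702  1.8     0.0001  1.271   1.1121]
```

View pics/w3.png

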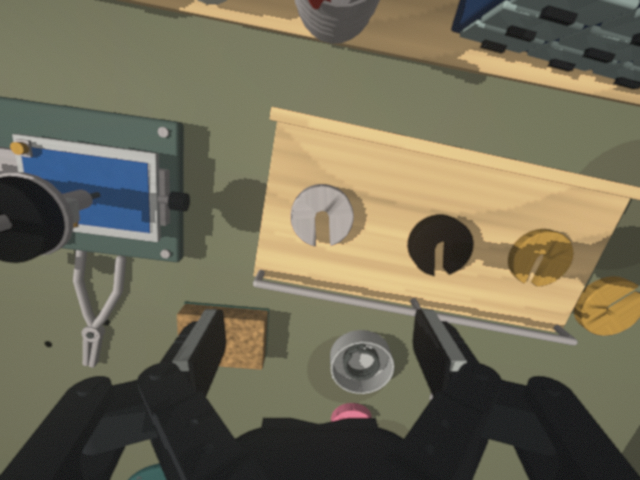

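Steel is at (321,214) with its slot facing down, and brass is at (540,257) with a similar slot. I'll fit both numerically.

```bash
python3 - <<'E'
from h import *
im=cv2.imread('pics/w3.png');hsv=cv2.cvtColor(im,cv2.COLOR_BGR2HSV).astype(float)
for p in((215,305),(225,322),(190,380),(235,342)): print(hsv[p])
print(fitdisc(np.clip((85-hsv[...,1])/50,0,1),.076,564.5,-138,3.36))
for p in((257,520),(240,540),(270,540),(275,535),(250,500),(270,570)): print(hsv[p])
print(fitdisc(np.clip((hsv[...,1]-135)/40,0,1),.072,560,-370,3.2))
E
```

```text
[ 13.  20. 180.]
[ 18.  98. 151.]
[ 19. 100. 216.]
[ 14.  19. 178.]
(np.float64(564.5145600847486), np.float64(-139.52738193368145), np.float64(191.36900827463782), np.float64(0.005987858995796878))
[ 19. 150. 122.]
[ 19. 157. 187.]
[ 20. 150. 104.]
[ 19. 147. 146.]
[ 18. 100. 140.]
[ 19. 102. 153.]
(np.float64(558.6275306685868), np.float64(-370.0448408746585), np.float64(176.23508498510722), np.float64(0.08781330512170031))
```

Emit:
{"api": "servo_tool", "payload": {"series": [[0.023, -0.013, -0.9, 0, 0, 0, 0], [0.023, -0.013, -0.9, 0, 0, 0, 0], [0.023, -0.013, -0.9, 0, 0, 0, 0], [0.023, -0.013, -0.9, 0, 0, 0, 0]]}}

```text
time: 6.8
tool_pos: [0.5589, -0.138, 0.105]
tcp_rot: [-3.125, -0.274, 0.018]
wrist_force: [-0.4, 0.3, -0.6]
width: 1.002
grip_force: 0.0
```

Emit:
{"api": "servo_tool", "payload": {"series": [[0, 0, -0.2, 0, 0, 0, 0], [0, 0, -0.3, 0, 0, 0, 0], [0, 0, -0.377, 0, 0, 0, 0.1], [0, 0, -0.377, 0, 0, 0, 0.2], [0, 0, -0.377, 0, 0, 0, 0.2]]}}

```text
time: 7.3
tool_pos: [0.5647, -0.1398, 0.0558]
tcp_rot: [3.129, 0.274, 0.002]
wrist_force: [-0.1, 0.0, -0.0]
width: 0.799
grip_force: 0.0
```

Emit:
{"api": "servo_tool", "payload": {"series": [[0, 0, 0, 0, 0, 0, 0.25], [0, 0, 0, 0, 0, 0, 0.4], [0, 0, 0, 0, 0, 0, 0.4], [0, 0, 0, 0, 0, 0, 0.4], [0, 0, 0, 0, 0, 0, 0.4]], "newtons": 60}}

```text
time: 7.8
tool_pos: [0.5653, -0.1396, 0.0569]
tcp_rot: [3.129, 0.274, 0.004]
wrist_force: [-1.6, 2.1, 5.4]
width: 0.702
grip_force: 65.7
```

Emit:
{"api": "servo_tool", "payload": {"series": [[0, 0, 0.1, 0, 0, 0, 0.4], [0, 0, 0.3, 0, 0, 0, 0.4], [0, 0, 0.6, 0, 0, 0, 0.4], [0, 0, 0.9, 0, 0, 0, 0.4], [0, 0, 1.0, 0, 0, 0, 0.4], [0, 0, 1.0, 0, 0, 0, 0.4]]}}

```text
time: 8.4
tool_pos: [0.5661, -0.1403, 0.2087]
tcp_rot: [3.127, 0.274, 0.011]
wrist_force: [-0.4, -0.0, -3.6]
width: 0.699
grip_force: 66.2
```

```bash
python3 - <<'E'
from h import *
im=shot('wrist','w4');s=bot.read_state();print(s['time'],s['tool_pos'],s['tcp_rot'],s['wrist_force'],s['width'])
hsv=cv2.cvtColor(im[:,:,::-1].copy(),cv2.COLOR_BGR2HSV).astype(float)
x,y,z=s['tool_pos']
print(marks('steel_weight','wrist'),marks('steel_weight_slot','wrist'),proj('wrist',(x,y,z+.02)))
u,v=map(int,proj('wrist',(x,y,z+.02)));print(hsv[v-25,u-30],hsv[v,u-30],hsv[v-40,u])
for h in(.017,.020,.023):print(h,fitdisc(np.clip((60-hsv[...,1])/30,0,1)*(hsv[...,2]>110),z+h,x*1000,y*1000,3.34,half=62))
cv2.imwrite('pics/w4.png',im[200:440,160:480,::-1].repeat(2,0).repeat(2,1))
E
```

```text
8.45 [ 0.56429619 -0.13975357  0.20551821] [3.12874270e+00 2.74142334e-01 2.91929399e-03] [-0.73508356  0.07430066 -4.00037065] 0.6968836811096109
[(0.79, 319.4, 313.8)] [] (np.float64(320.1842645053901), np.float64(335.61274880182344))
[ 10.  17. 179.] [ 11.  17. 120.] [ 14.  19. 179.]
0.017 (np.float64(562.9402654792756), np.float64(-139.14761687043915), np.float64(185.2936471073623), np.float64(0.07598178048011092))
0.02 (np.float64(564.2379168093428), np.float64(-139.26260300768155), np.float64(183.35869551379713), np.float64(0.07723576110500904))
0.023 (np.float64(565.3204454106015), np.float64(-139.2796260253649), np.float64(181.48371963742883), np.float64(0.08176667049559792))
```

View pics/w4.png

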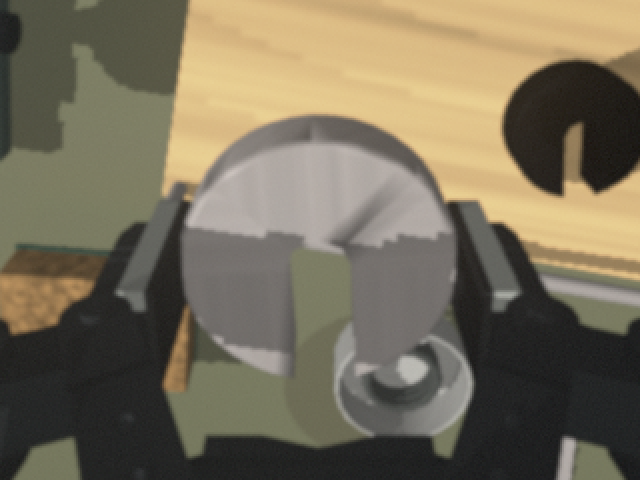

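The steel is gripped level between the pads, with the slot facing down in the image and the top-face centre near full-frame pixel (320,330).

```bash
python3 - <<'E'
from h import *
np.set_printoptions(precision=4,suppress=True)
z=.2055+.0191
for u,v in((320,330),(321,271),(251,325),(388.5,325),(306,387.5),(335,385)): print(onz('wrist',u,v,z))
c=onz('wrist',320,330,z);m=onz('wrist',322,388,z);print(np.degrees(np.arctan2(*(m-c)[1::-1])))
i=info('wrist');print(i)
E
```

```text
[ 0.5664 -0.1393  0.2246]
[ 0.5933 -0.135   0.2246]
[ 0.5638 -0.1103  0.2246]
[ 0.5738 -0.1672  0.2246]
[ 0.5353 -0.1383  0.2246]
[ 0.539  -0.151   0.2246]
-168.33685309522886
{'vertical_fov': 71.90956190992816, 'cx': 318.9570131056224, 'cy': 243.23198586428757, 'R': array([[ 0.1721, -0.9851, -0.0021],
       [-0.9289, -0.163 ,  0.3324],
       [-0.3278, -0.0553, -0.9431]]), 't': array([-0.2338,  0.4654,  0.5296])}
```

Emit:
{"api": "servo_tool", "payload": {"series": [[0.02, 0.2, 0.2, 0, 0, 0.03, 0.4], [0.06, 0.6, 0.2, 0, 0, 0.07, 0.4], [0.1, 0.95, 0.2, 0, 0, 0.105, 0.4], [0.1, 0.95, 0.2, 0, 0, 0.105, 0.4], [0.1, 0.95, 0.2, 0, 0, 0.105, 0.4]]}}

```text
time: 9.05
tool_pos: [0.5773, 0.0052, 0.2314]
tcp_rot: [-3.039, -0.788, 0.008]
wrist_force: [-1.1, -0.7, -3.1]
width: 0.7
grip_force: 66.9
```

Emit:
{"api": "servo_tool", "payload": {"series": [[0.03, 0.3, 0, 0, 0, 0.03, 0.4], [0.06, 0.6, 0, 0, 0, 0.07, 0.4], [0.09, 0.96, 0, 0, 0, 0.104, 0.4], [0.09, 0.96, 0, 0, 0, 0.104, 0.4], [0.09, 0.96, 0, 0, 0, 0.104, 0.4], [0.09, 0.96, 0, 0, 0, 0.104, 0.4]]}}

```text
time: 9.65
tool_pos: [0.5919, 0.1451, 0.2331]
tcp_rot: [2.875, 1.266, -0.005]
wrist_force: [-0.6, 0.2, -3.0]
width: 0.698
grip_force: 66.9
```

Emit:
{"api": "servo_tool", "payload": {"series": [[0, 0, -0.1, 0, 0, 0, 0.4], [0, 0, -0.3, 0, 0, 0, 0.4], [0, 0, -0.43, 0, 0, 0, 0.4], [0, 0, -0.43, 0, 0, 0, 0.4], [0, 0, -0.43, 0, 0, 0, 0.4]]}}

```text
time: 10.15
tool_pos: [0.5919, 0.1456, 0.1693]
tcp_rot: [-2.875, -1.266, 0.003]
wrist_force: [0.1, -0.1, -3.2]
width: 0.699
grip_force: 66.9
```

```bash
python3 - <<'E'
from h import *
np.set_printoptions(precision=4,suppress=True)
im=shot('wrist');S=shot('side');s=bot.read_state();print(s['time'],s['tool_pos'],s['tcp_rot'],s['wrist_force'],s['width'])
shot('top')
for t in('steel_weight','steel_weight_slot','stem_top'):
  print(t,[marks(t,c)[:3] for c in('wrist','side','top')])
X=np.zeros((600,800,3),'uint8');X[:480,:480]=im[160:480,160:480,::-1].repeat(3,0).repeat(3,1)[::2,::2]
X[:360,480:]=cv2.resize(S[230:350,180:287,::-1],(320,360),interpolation=3)
cv2.imwrite('pics/w5.png',X)
E
```

```text
10.25 [0.5935 0.1464 0.1715] [2.8742 1.2669 0.0034] [-0.6613  0.101  -3.0427] 0.6988647596849183
steel_weight [[(0.95, 318.3, 315.4)], [(0.87, 207.2, 317.0), (0.75, 433.8, 284.2)], [(0.88, 362.3, 354.4), (0.64, 211.8, 217.0)]]
steel_weight_slot [[], [(0.92, 438.0, 272.3), (0.79, 225.1, 310.5), (0.61, 249.7, 313.2)], [(0.83, 369.1, 355.0), (0.69, 220.4, 223.3), (0.27, 233.2, 240.1)]]
stem_top [[(0.63, 168.2, 370.9)], [(0.56, 244.8, 295.4)], [(0.68, 231.8, 233.0)]]
```

View pics/w5.png

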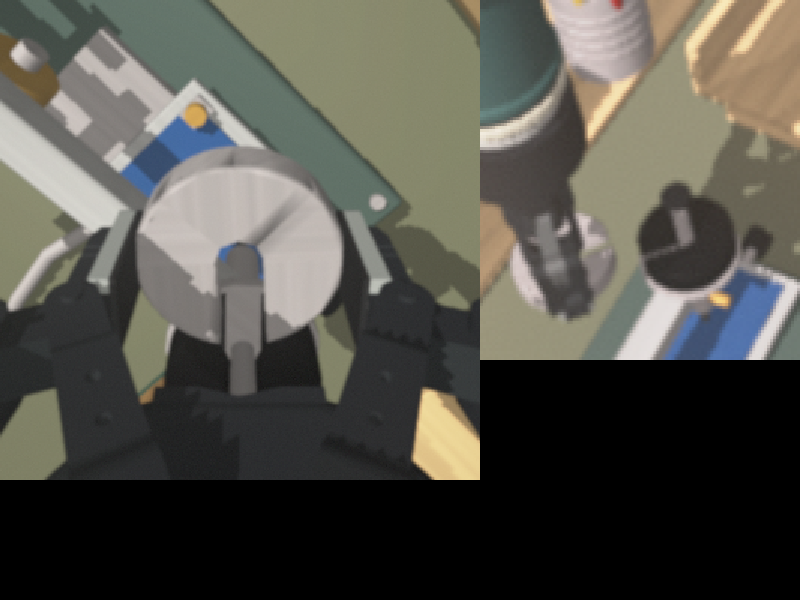

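Slot, stem and black weight line up along the slide direction. Sliding in.

Emit:
{"api": "servo_tool", "payload": {"series": [[-0.065, -0.075, 0, 0, 0, 0, 0.4], [-0.13, -0.15, 0, 0, 0, 0, 0.4], [-0.195, -0.225, 0, 0, 0, 0, 0.4], [-0.24, -0.277, 0, 0, 0, 0, 0.4], [-0.262, -0.302, 0, 0, 0, 0, 0.4], [-0.262, -0.302, 0, 0, 0, 0, 0.4]]}}

```text
time: 11.35
tool_pos: [0.5527, 0.1009, 0.1704]
tcp_rot: [2.875, 1.267, 0.0]
wrist_force: [0.1, -0.1, -2.6]
width: 0.699
grip_force: 67.0
```

Emit:
{"api": "servo_tool", "payload": {"series": [[-0.02, -0.023, 0, 0, 0, 0, 0.4], [-0.04, -0.046, 0, 0, 0, 0, 0.4], [-0.057, -0.065, 0, 0, 0, 0, 0.4], [-0.057, -0.065, 0, 0, 0, 0, 0.4]]}}

```text
time: 11.75
tool_pos: [0.5443, 0.0916, 0.1701]
tcp_rot: [-2.874, -1.269, 0.001]
wrist_force: [0.2, 0.3, -3.6]
width: 0.699
grip_force: 66.9
```

```bash
python3 - <<'E'
from h import *
np.set_printoptions(precision=4,suppress=True)
im=shot('wrist');s=bot.read_state();print(s['time'],s['tool_pos'],s['tcp_rot'],s['wrist_force'],s['torque'])
cv2.imwrite('pics/w6.png',im[200:440,160:480,::-1].repeat(2,0).repeat(2,1))
E
```

```text
11.8 [0.5445 0.0918 0.1702] [-2.874  -1.2685  0.0001] [-0.3258  0.3647 -3.4159] [-0.0195 -0.0479  0.0139]
```

View pics/w6.png

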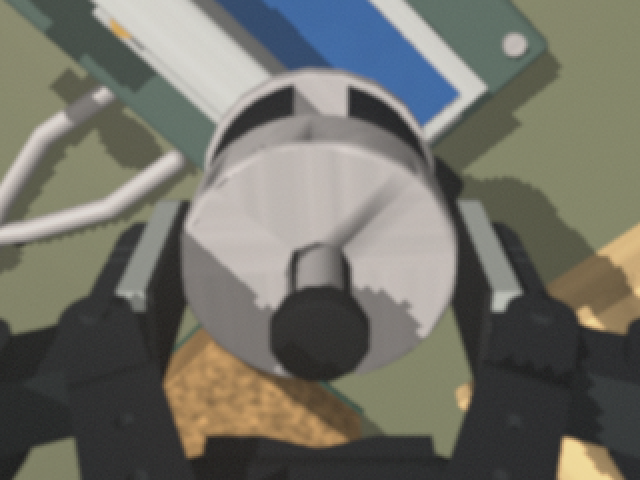

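The stem is in the slot near its end, and the black slot shows on the opposite side. Probing for the slot end.

Emit:
{"api": "servo_tool", "payload": {"series": [[-0.009, -0.01, 0, 0, 0, 0, 0.4], [-0.009, -0.01, 0, 0, 0, 0, 0.4], [-0.009, -0.01, 0, 0, 0, 0, 0.4]]}}

```text
time: 12.1
tool_pos: [0.5434, 0.0905, 0.1702]
tcp_rot: [2.874, 1.269, 0.0]
wrist_force: [-0.2, -0.3, -4.4]
width: 0.696
grip_force: 66.9
```

Emit:
{"api": "servo_tool", "payload": {"series": [[-0.006, -0.007, 0, 0, 0, 0, 0.4], [-0.006, -0.007, 0, 0, 0, 0, 0.4]]}}

```text
time: 12.3
tool_pos: [0.5423, 0.0893, 0.1702]
tcp_rot: [2.874, 1.269, -0.0]
wrist_force: [0.2, 0.4, -4.7]
width: 0.7
grip_force: 66.9
```

Emit:
{"api": "servo_tool", "payload": {"series": [[-0.006, -0.007, 0, 0, 0, 0, 0.4], [-0.006, -0.007, 0, 0, 0, 0, 0.4], [-0.006, -0.007, 0, 0, 0, 0, 0.4]]}}

```text
time: 12.6
tool_pos: [0.5416, 0.0883, 0.1703]
tcp_rot: [-2.874, -1.269, -0.0]
wrist_force: [0.1, 0.6, -3.7]
width: 0.699
grip_force: 66.9
```

Emit:
{"api": "servo_tool", "payload": {"series": [[-0.004, -0.005, 0, 0, 0, 0, 0.4], [-0.004, -0.005, 0, 0, 0, 0, 0.4]]}}

```text
time: 12.8
tool_pos: [0.5415, 0.0882, 0.1703]
tcp_rot: [-2.874, -1.268, -0.003]
wrist_force: [3.9, 4.7, -5.6]
width: 0.698
grip_force: 66.7
```

Emit:
{"api": "servo_tool", "payload": {"series": [[0.0155, 0.0175, 0, 0, 0, 0, 0.4], [0.0155, 0.0175, -0.02, 0, 0, 0, 0.4], [0.0155, 0.0175, -0.04, 0, 0, 0, 0.4], [0.0155, 0.0175, -0.04, 0, 0, 0, 0.4]]}}

```text
time: 13.2
tool_pos: [0.5424, 0.0899, 0.1633]
tcp_rot: [-2.874, -1.269, 0.003]
wrist_force: [0.6, -0.3, -2.8]
width: 0.7
grip_force: 66.9
```

Emit:
{"api": "servo_tool", "payload": {"series": [[0, 0, -0.013, 0, 0, 0, 0.4], [0, 0, -0.02, 0, 0, 0, 0.4], [0, 0, -0.02, 0, 0, 0, 0.4]]}}

```text
time: 13.5
tool_pos: [0.543, 0.0901, 0.161]
tcp_rot: [-2.874, -1.269, 0.001]
wrist_force: [-0.5, -0.2, -2.6]
width: 0.696
grip_force: 66.9
```

Emit:
{"api": "servo_tool", "payload": {"series": [[0, 0, -0.008, 0, 0, 0, 0.4], [0, 0, -0.01, 0, 0, 0, 0.4], [0, 0, -0.01, 0, 0, 0, 0.4]]}}

```text
time: 13.8
tool_pos: [0.5433, 0.0901, 0.1605]
tcp_rot: [2.874, 1.269, 0.001]
wrist_force: [-2.5, -0.6, 3.4]
width: 0.699
grip_force: 67.6
```

Emit:
{"api": "servo_tool", "payload": {"series": [[0, 0, -0.006, 0, 0, 0, 0.4], [0, 0, -0.006, 0, 0, 0, 0.4]]}}

```text
time: 14.0
tool_pos: [0.5434, 0.0901, 0.1605]
tcp_rot: [2.874, 1.269, 0.001]
wrist_force: [-4.2, -1.5, 7.9]
width: 0.699
grip_force: 68.2
```

Emit:
{"api": "servo_tool", "payload": {"series": [[0, 0, 0.006, 0, 0, 0, 0.4], [0, 0, 0.008, 0, 0, 0, 0.2], [0, 0, 0.008, 0, 0, 0, 0.1], [0, 0, 0.008, 0, 0, 0, 0.0], [0, 0, 0.008, 0, 0, 0, 0.0]]}}

```text
time: 14.5
tool_pos: [0.5434, 0.0902, 0.1599]
tcp_rot: [2.874, 1.269, 0.0]
wrist_force: [0.1, 0.2, -0.7]
width: 0.999
grip_force: 0.0
```

Emit:
{"api": "servo_tool", "payload": {"series": [[0, 0, 0.15, 0, 0, 0, 0], [0, 0, 0.5, 0, 0, 0, 0], [0, 0, 0.8, 0, 0, 0, 0], [0, 0, 0.8, 0, 0, 0, 0], [0, 0, 0.8, 0, 0, 0, 0]]}}

```text
time: 15.0
tool_pos: [0.5444, 0.0903, 0.2821]
tcp_rot: [2.873, 1.268, 0.007]
wrist_force: [-0.2, -0.8, -0.9]
width: 0.999
grip_force: 0.0
```

```bash
python3 - <<'E'
from h import *
np.set_printoptions(precision=4,suppress=True)
im=shot('wrist','w7');s=bot.read_state();print(s['time'],s['tool_pos'],s['tcp_rot'])
hsv=cv2.cvtColor(im[:,:,::-1].copy(),cv2.COLOR_BGR2HSV).astype(float)
for t,z in(('steel_weight',.164),('steel_weight_slot',.172),('stem_top',.21)):
  m=marks(t,'wrist');print(t,m,[onz('wrist',u,v,z) for _,u,v in m[:2]])
g=np.clip((50-hsv[...,1])/30,0,1)*np.clip((hsv[...,2]-90)/30,0,1)
u,v=proj('wrist',(.5433,.0902,.18));print(u,v);print(fitdisc(g,.18,543.3,90.2,4.0,half=55))
cv2.imwrite('pics/w7.png',im[130:370,160:480,::-1].repeat(2,0).repeat(2,1))
E
```

```text
15.05 [0.5432 0.0902 0.2799] [2.8739 1.2686 0.0006]
steel_weight [(0.78, 316.5, 242.5), (0.33, 366.0, 416.2)] [array([0.5378, 0.0879, 0.164 ]), array([ 0.4493, -0.082 ,  0.164 ])]
steel_weight_slot [(0.5, 480.7, 354.7)] [array([ 0.5766, -0.0891,  0.172 ])]
stem_top [(0.84, 315.5, 260.8)] [array([0.5394, 0.09  , 0.21  ])]
319.521616345161 242.6907493602684
(np.float64(541.9528689030572), np.float64(91.56136378542936), np.float64(230.730510482735), np.float64(0.1562044322451921))
```

View pics/w7.png

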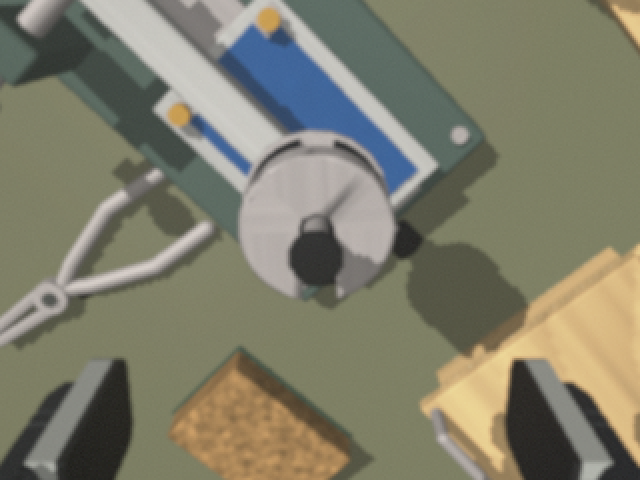

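Steel is seated flat and centred on the stem, slot opposite the black one's. Going to the brass.

Emit:
{"api": "servo_tool", "payload": {"series": [[0.03, -0.77, 0, 0, 0, 0.18, 0], [0.03, -0.77, 0, 0, 0, 0.18, 0], [0.03, -0.77, 0, 0, 0, 0.18, 0], [0.03, -0.77, 0, 0, 0, 0.18, 0]]}}

```text
time: 15.6
tool_pos: [0.5468, -0.0284, 0.2779]
tcp_rot: [-2.402, -2.022, 0.005]
wrist_force: [-0.3, 1.1, 0.1]
width: 1.002
grip_force: 0.0
```

Emit:
{"api": "servo_tool", "payload": {"series": [[0.03, -0.77, 0, 0, 0, 0.18, 0], [0.03, -0.77, 0, 0, 0, 0.18, 0], [0.03, -0.77, 0, 0, 0, 0.18, 0], [0.03, -0.77, 0, 0, 0, 0.18, 0]]}}

```text
time: 16.0
tool_pos: [0.5512, -0.1439, 0.2778]
tcp_rot: [-1.742, -2.611, 0.003]
wrist_force: [0.0, 0.5, -0.2]
width: 1.0
grip_force: 0.0
```

Emit:
{"api": "servo_tool", "payload": {"series": [[0.03, -0.77, 0, 0, 0, 0.18, 0], [0.03, -0.77, 0, 0, 0, 0.18, 0], [0.03, -0.77, 0, 0, 0, 0.18, 0], [0.03, -0.77, 0, 0, 0, 0.18, 0]]}}

```text
time: 16.4
tool_pos: [0.5556, -0.2592, 0.2774]
tcp_rot: [-0.945, -2.992, 0.001]
wrist_force: [0.1, 0.6, 0.4]
width: 0.997
grip_force: 0.0
```

Emit:
{"api": "servo_tool", "payload": {"series": [[0.03, -0.77, -0.2, 0, 0, 0.18, 0], [0.03, -0.77, -0.2, 0, 0, 0.18, 0], [0.03, -0.77, -0.2, 0, 0, 0.18, 0], [0.03, -0.77, -0.2, 0, 0, 0.18, 0], [0.03, -0.77, -0.2, 0, 0, 0.18, 0], [0.03, -0.77, -0.2, 0, 0, 0.18, 0]]}}

```text
time: 17.0
tool_pos: [0.5607, -0.3713, 0.2485]
tcp_rot: [-0.08, -3.139, -0.002]
wrist_force: [0.4, 1.0, 0.9]
width: 0.999
grip_force: 0.0
```

```bash
python3 - <<'E'
from h import *
np.set_printoptions(precision=4,suppress=True)
im=shot('wrist','w8');s=bot.read_state();print(s['time'],s['tool_pos'],s['tcp_rot'],s['q'])
hsv=cv2.cvtColor(im[:,:,::-1].copy(),cv2.COLOR_BGR2HSV).astype(float)
for t,z in(('brass_weight',.06),('brass_weight_slot',.066)):
  m=marks(t,'wrist');print(t,m,[onz('wrist',u,v,z) for _,u,v in m[:3]])
circ('brass_weight','wrist',.072)
for r in bot.trace('brass_weight','wrist')[:3]:
  c=[onz('wrist',(r['box'][0]+r['box'][2])*320,(r['box'][1]+r['box'][3])*240,.072)]
  if np.hypot(c[0][0]-.56,c[0][1]+.37)<.05:
    M=r['mask'];print(hsv[M].mean(0),hsv[M].std(0),np.percentile(hsv[M][:,1],[5,25,50,75,95]))
    print('mask fit',fitdisc(M.astype(float),.072,560,-370,3.14))
u,v=map(int,proj('wrist',(.56,-.37,.072)));print(u,v)
for th in(110,125,140):
  print(th,fitdisc(np.clip((hsv[...,1]-th)/30+.5,0,1),.072,560,-370,3.14))
print(hsv[v-40:v+41:8,u-40:u+41:8,1].astype(int))
E
```

```text
17.05 [ 0.561  -0.3712  0.2491] [-0.0789 -3.1393 -0.0015] [-0.6217  0.2508  1.5875  0.0001  1.3049 -2.1422]
brass_weight [(0.93, 176.9, 154.6), (0.68, 131.8, 237.0), (0.66, 316.8, 214.4)] [array([ 0.4933, -0.5067,  0.06  ]), array([ 0.5744, -0.5703,  0.06  ]), array([ 0.5599, -0.374 ,  0.06  ])]
brass_weight_slot [(0.86, 156.0, 185.0), (0.61, 317.3, 186.0)] [array([ 0.5207, -0.5302,  0.066 ]), array([ 0.5298, -0.3719,  0.066 ])]
  circ brass_weight 0.84 559.3 -373.2 32.1
  circ brass_weight 0.84 570.7 -565.6 28.3
  circ brass_weight 0.73 493.7 -506.3 36.0
[ 19.0133 149.2459 189.3475] [ 0.2956  9.6954 14.2753] [123. 151. 153. 154. 155.]
mask fit (np.float64(558.8240019802968), np.float64(-373.06408305542413), np.float64(176.29625724176674), np.float64(0.014350415725543195))
320 217
110 (np.float64(558.7254361196057), np.float64(-372.4026352461832), np.float64(177.01047545141583), np.float64(0.039798018478657424))
125 (np.float64(558.7287298144327), np.float64(-372.4359183066611), np.float64(177.08597227843632), np.float64(0.005811533061659337))
140 (np.float64(558.6447336101612), np.float64(-372.48137526182256), np.float64(177.06643529176344), np.float64(0.009754682600836756))
[[101  99 101 100 101  99 103 101 101 102 102]
 [101 101 101 105 106 103 107 102 102  99 100]
 [100 101 106 151 105 100 154 152  96  95  97]
 [103 101 152 154 105 100 154 152 147  96  96]
 [103 117 155 154 104  99 153 152 154  98  99]
 [101 141 155 153 128 100 154 151 154  98  98]
 [101 107 152 152 154 153 155 152 153  95  98]
 [103  98 155 153 153 155 152 153 115 101 101]
 [103 101 104 144 154 153 154 113 103 104 104]
 [100 101 100 102 102 102 105 103 102 102 103]
 [101 102  99 100 102 103 102 104 103 103 100]]
```

Emit:
{"api": "servo_tool", "payload": {"series": [[-0.015, -0.008, -0.3, 0, 0, 0, 0], [-0.015, -0.008, -0.6, 0, 0, 0, 0], [-0.015, -0.008, -0.9, 0, 0, 0, 0], [-0.015, -0.008, -0.9, 0, 0, 0, 0]]}}

```text
time: 17.65
tool_pos: [0.554, -0.369, 0.1071]
tcp_rot: [-0.075, -3.129, -0.013]
wrist_force: [-0.7, -0.0, -0.2]
width: 1.002
grip_force: 0.0
```

Emit:
{"api": "servo_tool", "payload": {"series": [[0, 0, -0.2, 0, 0, 0, 0], [0, 0, -0.3, 0, 0, 0, 0.1], [0, 0, -0.38, 0, 0, 0, 0.2], [0, 0, -0.38, 0, 0, 0, 0.2], [0, 0, -0.38, 0, 0, 0, 0.2]]}}

```text
time: 18.15
tool_pos: [0.5596, -0.3734, 0.0592]
tcp_rot: [0.076, 3.14, -0.001]
wrist_force: [-0.6, -0.3, 0.2]
width: 0.799
grip_force: 0.0
```

Emit:
{"api": "servo_tool", "payload": {"series": [[0, 0, 0, 0, 0, 0, 0.25], [0, 0, 0, 0, 0, 0, 0.4], [0, 0, 0, 0, 0, 0, 0.4], [0, 0, 0, 0, 0, 0, 0.4], [0, 0, 0, 0, 0, 0, 0.4]], "newtons": 60}}

```text
time: 18.65
tool_pos: [0.5602, -0.3736, 0.0605]
tcp_rot: [0.076, 3.138, -0.002]
wrist_force: [-1.0, 2.2, 7.2]
width: 0.692
grip_force: 64.9
```

Emit:
{"api": "servo_tool", "payload": {"series": [[0, 0, 0.1, 0, 0, 0, 0.4], [0, 0, 0.3, 0, 0, 0, 0.4], [0, 0, 0.6, 0, 0, 0, 0.4], [0, 0, 0.9, 0, 0, 0, 0.4], [0, 0, 1.0, 0, 0, 0, 0.4], [0, 0, 1.0, 0, 0, 0, 0.4]]}}

```text
time: 19.25
tool_pos: [0.5608, -0.3745, 0.2126]
tcp_rot: [0.076, 3.134, -0.007]
wrist_force: [-0.4, -0.1, -2.4]
width: 0.689
grip_force: 65.4
```

Emit:
{"api": "servo_tool", "payload": {"series": [[-0.05, 0.3, 0.1, 0, 0, -0.05, 0.4], [-0.1, 0.6, 0.1, 0, 0, -0.1, 0.4], [-0.148, 0.907, 0.1, 0, 0, -0.15, 0.4], [-0.148, 0.907, 0.1, 0, 0, -0.2, 0.4], [-0.148, 0.907, 0.1, 0, 0, -0.237, 0.4], [-0.148, 0.907, 0.1, 0, 0, -0.237, 0.4]]}}

```text
time: 19.85
tool_pos: [0.535, -0.2356, 0.2197]
tcp_rot: [-1.21, -2.893, -0.0]
wrist_force: [-0.4, 0.1, -2.4]
width: 0.691
grip_force: 65.7
```

Emit:
{"api": "servo_tool", "payload": {"series": [[-0.05, 0.3, 0, 0, 0, -0.05, 0.4], [-0.1, 0.6, 0, 0, 0, -0.1, 0.4], [-0.148, 0.907, 0, 0, 0, -0.15, 0.4], [-0.148, 0.907, 0, 0, 0, -0.2, 0.4], [-0.148, 0.907, 0, 0, 0, -0.237, 0.4], [-0.148, 0.907, 0, 0, 0, -0.237, 0.4]]}}

```text
time: 20.45
tool_pos: [0.5135, -0.1004, 0.2211]
tcp_rot: [-2.179, -2.26, 0.003]
wrist_force: [0.1, 0.3, -3.0]
width: 0.689
grip_force: 65.7
```

Emit:
{"api": "servo_tool", "payload": {"series": [[-0.05, 0.3, 0, 0, 0, -0.05, 0.4], [-0.1, 0.6, 0, 0, 0, -0.1, 0.4], [-0.147, 0.907, 0, 0, 0, -0.15, 0.4], [-0.147, 0.907, 0, 0, 0, -0.2, 0.4], [-0.147, 0.907, 0, 0, 0, -0.238, 0.4], [-0.147, 0.907, 0, 0, 0, -0.238, 0.4], [-0.147, 0.907, 0, 0, 0, -0.238, 0.4]]}}

```text
time: 21.15
tool_pos: [0.492, 0.0348, 0.2218]
tcp_rot: [-2.854, -1.311, 0.003]
wrist_force: [-0.1, 0.5, -2.4]
width: 0.686
grip_force: 65.7
```

```bash
python3 - <<'E'
from h import *
np.set_printoptions(precision=4,suppress=True)
im=shot('wrist','w9');s=bot.read_state();print(s['time'],s['tool_pos'],s['tcp_rot'],s['wrist_force'],s['width'])
hsv=cv2.cvtColor(im[:,:,::-1].copy(),cv2.COLOR_BGR2HSV).astype(float)
x,y,z=s['tool_pos'];rv=s['tcp_rot'];psi=2*np.degrees(np.arctan2(rv[1],rv[0]))-90;print('psi',psi)
for t in('brass_weight','brass_weight_slot','stem_top','steel_weight'): print(t,marks(t,'wrist')[:2])
r=bot.trace('brass_weight','wrist')
if r:
  r=r[0];print(r['score'],np.array(r['box'])*[640,480,640,480])
  for dz in(.0,.0115,.02): print(dz,fitdisc(r['mask'].astype(float),z+dz,x*1000,y*1000,.85,half=90))
u,v=map(int,proj('wrist',(x,y,z+.0115)));print(u,v)
print(hsv[v-60:v+61:12,u-72:u+73:9,1].astype(int))
E
```

```text
21.2 [0.4921 0.0347 0.222 ] [-2.8543 -1.3107  0.0027] [ 0.088  -0.3804 -2.8172] 0.6885971533248354
psi -400.67118898287765
brass_weight [(0.84, 638.0, 479.0), (0.62, 319.7, 308.0)]
brass_weight_slot []
stem_top [(0.6, 325.3, 153.2)]
steel_weight [(0.96, 322.5, 148.7), (0.65, 93.7, 85.7)]
0.95 [256.512 254.304 383.872 375.408]
0.0 (np.float64(491.0677946619975), np.float64(33.09839205535464), np.float64(48.81161996692754), np.float64(0.05374952172388314))
0.0115 (np.float64(494.02107910262316), np.float64(36.48886584002935), np.float64(48.75484968863147), np.float64(0.024748577363858746))
0.02 (np.float64(497.75798071714416), np.float64(40.75568038428416), np.float64(48.797674749561374), np.float64(0.04972439278638648))
317 322
[[ 53  53  53  55 129 150 154  57  55  55 108 149 145  56  56  55  55]
 [ 53  55  50 153 157 156 156  57  55  57 125 153 154 153  80  57  56]
 [ 53  54 154 155 155 155 155  57  59  57 134 155 153 158 155  57  56]
 [109 125 154 154 155 153 155  56  55  58 135 154 156 155 154 151  95]
 [ 13 140 153 157 155 153 155 117  50  58 150 155 159 156 156 155  41]
 [ 40 122 147 153 156 157 157 145 143 156 155 155 158 155 153 156  56]
 [ 61  81 150 148 148 155 144 156 146 155 155 153 155 157 155 154  60]
 [ 43  57 144 149 151 143 151 156 143 154 155 156 155 155 155  57  43]
 [ 46  53  52 101 148 148 148 146 150 155 157 156 157 154  54  56  52]
 [ 34  56  52  53  55 123 145 148 146 149 154 125  56  55  56  53  49]
 [ 50  53  52  53  52  55  54  54  53  53  54  55  58  53  56  56  54]]
```

Emit:
{"api": "servo_tool", "payload": {"series": [[0.011, -0.01, -0.1, 0, 0, 0, 0.4], [0.011, -0.01, -0.2, 0, 0, 0, 0.4], [0.011, -0.01, -0.243, 0, 0, 0, 0.4], [0.011, -0.01, -0.243, 0, 0, 0, 0.4], [0.011, -0.01, -0.243, 0, 0, 0, 0.4]]}}

```text
time: 21.95
tool_pos: [0.4938, 0.0336, 0.186]
tcp_rot: [-2.857, -1.305, 0.002]
wrist_force: [-0.6, 0.2, -2.1]
width: 0.686
grip_force: 65.7
```

```bash
python3 - <<'E'
from h import *
np.set_printoptions(precision=4,suppress=True)
im=shot('wrist','w10');s=bot.read_state();print(s['time'],s['tool_pos'],s['tcp_rot'],s['wrist_force'])
for t,z in(('stem_top',.21),('stem_foot',.144),('steel_weight',.164),('black_weight',.144)):
  m=marks(t,'wrist')[:2];print(t,m,[onz('wrist',a[1],a[2],z) for a in m])
circ('steel_weight','wrist',.18)
# knob: dark blob near predicted location
g=im.max(2);u,v=map(int,proj('wrist',(.5435,.0903,.21)));print(u,v)
n,l,st,ce=cv2.connectedComponentsWithStats((g<70).astype('uint8')[v-40:v+41,u-40:u+41])
for i in range(1,n):
  if st[i][4]>60: print(st[i]+[u-40,v-40,0,0,0],ce[i]+[u-40,v-40],onz('wrist',*(ce[i]+[u-40,v-40]),.209))
E
```

```text
22.0 [0.4943 0.0337 0.1867] [2.8577 1.3049 0.0003] [-0.1661  0.0423 -2.4669]
stem_top [(0.6, 320.6, 155.1)] [array([0.5447, 0.0899, 0.21  ])]
stem_foot [] []
steel_weight [(0.71, 153.4, 237.5)] [array([0.4486, 0.1132, 0.164 ])]
black_weight [] []
  circ steel_weight 0.7 543.6 89.1 31.2
  circ steel_weight 0.18 467.8 -41.8 12.1
317 156
[ 294  133   52   64 2550] [319.8275 163.6067] [0.5425 0.0878 0.209 ]
```

Emit:
{"api": "servo_tool", "payload": {"series": [[0.065, 0.075, 0, 0, 0, 0, 0.4], [0.13, 0.15, 0, 0, 0, 0, 0.4], [0.195, 0.225, 0, 0, 0, 0, 0.4], [0.235, 0.27, 0, 0, 0, 0, 0.4], [0.252, 0.29, 0, 0, 0, 0, 0.4], [0.252, 0.29, 0, 0, 0, 0, 0.4]]}}

```text
time: 22.85
tool_pos: [0.5323, 0.0778, 0.1863]
tcp_rot: [-2.857, -1.306, 0.001]
wrist_force: [-0.6, -0.4, -3.0]
width: 0.689
grip_force: 65.7
```

Emit:
{"api": "servo_tool", "payload": {"series": [[0.02, 0.023, 0, 0, 0, 0, 0.4], [0.04, 0.046, 0, 0, 0, 0, 0.4], [0.052, 0.06, 0, 0, 0, 0, 0.4], [0.052, 0.06, 0, 0, 0, 0, 0.4]]}}

```text
time: 23.25
tool_pos: [0.54, 0.0862, 0.1867]
tcp_rot: [2.858, 1.305, 0.0]
wrist_force: [-0.4, 0.4, -1.7]
width: 0.685
grip_force: 65.7
```

Now probe for contact in ~1 mm steps.

Emit:
{"api": "servo_tool", "payload": {"series": [[0.009, 0.01, 0, 0, 0, 0, 0.4], [0.018, 0.02, 0, 0, 0, 0, 0.4], [0.018, 0.02, 0, 0, 0, 0, 0.4]]}}

```text
time: 23.55
tool_pos: [0.5426, 0.0892, 0.1866]
tcp_rot: [2.858, 1.305, 0.0]
wrist_force: [-0.1, 0.4, -2.8]
width: 0.694
grip_force: 65.7
```

Emit:
{"api": "servo_tool", "payload": {"series": [[0.007, 0.008, 0, 0, 0, 0, 0.4], [0.007, 0.008, 0, 0, 0, 0, 0.4]]}}

```text
time: 23.75
tool_pos: [0.5432, 0.09, 0.1865]
tcp_rot: [2.858, 1.305, -0.002]
wrist_force: [-0.5, -1.1, -1.4]
width: 0.686
grip_force: 65.8
```

Emit:
{"api": "servo_tool", "payload": {"series": [[0.005, 0.006, 0, 0, 0, 0, 0.4], [0.005, 0.006, 0, 0, 0, 0, 0.4]]}}

```text
time: 23.95
tool_pos: [0.5433, 0.0901, 0.1864]
tcp_rot: [2.857, 1.305, -0.005]
wrist_force: [-3.7, -4.3, -0.6]
width: 0.687
grip_force: 66.0
```

Emit:
{"api": "servo_tool", "payload": {"series": [[-0.018, -0.0213, 0, 0, 0, 0, 0.4], [-0.018, -0.0213, -0.015, 0, 0, 0, 0.4], [-0.018, -0.0213, -0.03, 0, 0, 0, 0.4], [-0.018, -0.0213, -0.03, 0, 0, 0, 0.4]]}}

```text
time: 24.35
tool_pos: [0.5414, 0.0882, 0.1816]
tcp_rot: [-2.857, -1.304, 0.0]
wrist_force: [-0.3, -0.1, -3.0]
width: 0.69
grip_force: 65.7
```

Emit:
{"api": "servo_tool", "payload": {"series": [[0, 0, -0.008, 0, 0, 0, 0.4], [0, 0, -0.008, 0, 0, 0, 0.4]]}}

```text
time: 24.55
tool_pos: [0.5416, 0.0881, 0.1807]
tcp_rot: [-2.858, -1.305, 0.0]
wrist_force: [-0.9, 0.3, -2.6]
width: 0.686
grip_force: 65.7
```

Emit:
{"api": "servo_tool", "payload": {"series": [[0, 0, -0.006, 0, 0, 0, 0.4], [0, 0, -0.006, 0, 0, 0, 0.4]]}}

```text
time: 24.75
tool_pos: [0.5417, 0.0881, 0.1802]
tcp_rot: [2.858, 1.305, 0.001]
wrist_force: [-0.7, 0.3, -1.7]
width: 0.688
grip_force: 65.8
```

Emit:
{"api": "servo_tool", "payload": {"series": [[0, 0, -0.005, 0, 0, 0, 0.4], [0, 0, -0.005, 0, 0, 0, 0.4]]}}

```text
time: 24.95
tool_pos: [0.5418, 0.0881, 0.1802]
tcp_rot: [2.858, 1.305, 0.001]
wrist_force: [-2.1, -0.5, 4.4]
width: 0.689
grip_force: 66.5
```

Contact. Release, lift and check.

Emit:
{"api": "servo_tool", "payload": {"series": [[0, 0, 0.004, 0, 0, 0, 0.4], [0, 0, 0.005, 0, 0, 0, 0.2], [0, 0, 0.005, 0, 0, 0, 0.1], [0, 0, 0.005, 0, 0, 0, 0.0], [0, 0, 0.005, 0, 0, 0, 0.0]]}}

```text
time: 25.45
tool_pos: [0.5417, 0.088, 0.1799]
tcp_rot: [2.858, 1.305, 0.0]
wrist_force: [0.6, -0.3, -0.8]
width: 1.001
grip_force: 0.0
```

Emit:
{"api": "servo_tool", "payload": {"series": [[0, 0, 0.15, 0, 0, 0, 0], [0, 0, 0.5, 0, 0, 0, 0], [0, 0, 0.8, 0, 0, 0, 0], [0, 0, 0.8, 0, 0, 0, 0], [0, 0, 0.8, 0, 0, 0, 0]]}}

```text
time: 25.95
tool_pos: [0.5427, 0.0881, 0.3021]
tcp_rot: [2.857, 1.304, 0.007]
wrist_force: [0.4, -0.4, -0.1]
width: 0.999
grip_force: 0.0
```

```bash
python3 - <<'E'
from h import *
np.set_printoptions(precision=4,suppress=True)
im=shot('wrist','w11');s=bot.read_state();print(s['time'],s['tool_pos'],s['tcp_rot'])
hsv=cv2.cvtColor(im[:,:,::-1].copy(),cv2.COLOR_BGR2HSV).astype(float)
for t,z in(('brass_weight',.18),('brass_weight_slot',.186),('steel_weight',.164),('black_weight',.144),('stem_top',.21)):
  m=marks(t,'wrist')[:2];print(t,m,[onz('wrist',a[1],a[2],z) for a in m])
print(fitdisc(np.clip((hsv[...,1]-100)/30+.5,0,1),.192,543,90,.85,half=60))
for t in('lever_ball','lever_pivot'):
  print(t,marks(t,'wrist')[:2])
shot('top','t11');shot('side','s11')
for t in('lever_ball','lever_pivot'):
  a,b=marks(t,'top')[0],marks(t,'side')[0];print(t,a,b,tri('top',a[1:],'side',b[1:]))
  w=marks(t,'wrist')
  if w: print([tri(c,m[1:],'wrist',w[0][1:]) for c,m in(('top',a),('side',b))])
E
```

```text
26.0 [0.5416 0.088  0.3   ] [2.8577 1.3046 0.0007]
brass_weight [(0.64, 319.9, 234.9), (0.52, 522.8, 462.8)] [array([0.5418, 0.0878, 0.18  ]), array([ 0.5377, -0.253 ,  0.18  ])]
brass_weight_slot [(0.78, 312.8, 199.0)] [array([0.5582, 0.1151, 0.186 ])]
steel_weight [(0.82, 318.2, 230.1)] [array([0.5402, 0.0882, 0.164 ])]
black_weight [] []
stem_top [(0.61, 318.9, 245.6), (0.26, 154.9, 171.6)] [array([0.5421, 0.0893, 0.21  ]), array([0.4924, 0.2042, 0.21  ])]
(np.float64(540.9532872731705), np.float64(89.30520117398314), np.float64(48.047359842042006), np.float64(0.09148834860928667))
lever_ball [(0.93, 72.7, 146.6)]
lever_pivot [(0.72, 154.7, 170.6), (0.18, 76.2, 149.2)]
lever_ball (0.5, 274.9, 170.7) (0.75, 247.0, 428.4) (array([ 0.8322,  0.0792, -0.7772]), np.float64(0.2556713577690892))
[(array([0.6459, 0.0247, 0.5594]), np.float64(0.15132019345222728)), (array([0.4309, 0.278 , 0.1513]), np.float64(0.003682612575467774))]
lever_pivot (0.78, 184.2, 280.1) (0.98, 264.9, 415.8) (array([0.4365, 0.2329, 0.0824]), np.float64(0.005035130021378852))
[(array([0.4384, 0.2325, 0.0888]), np.float64(0.00041446529124355264)), (array([0.4347, 0.2332, 0.0824]), np.float64(0.002513266879124382))]
```

Emit:
{"api": "servo_tool", "payload": {"series": [[-0.36, 0.8, 0, 0, 0, 0.114, 1], [-0.36, 0.8, 0, 0, 0, 0.114, 1], [-0.36, 0.8, 0, 0, 0, 0.114, 1], [-0.36, 0.8, 0, 0, 0, 0.114, 1]]}}

```text
time: 27.15
tool_pos: [0.486, 0.2111, 0.3002]
tcp_rot: [-2.574, -1.799, -0.001]
wrist_force: [-0.6, -0.6, -0.4]
width: 0.33
grip_force: 0.0
```

Emit:
{"api": "servo_tool", "payload": {"series": [[-0.357, 0.85, 0, 0, 0, 0.114, 1], [-0.357, 0.85, 0, 0, 0, 0.114, 1], [-0.357, 0.85, 0, 0, 0, 0.114, 1], [-0.357, 0.85, 0, 0, 0, 0.114, 1], [-0.357, 0.85, 0, 0, 0, 0.114, 1]]}}

```text
time: 27.65
tool_pos: [0.4342, 0.3355, 0.2999]
tcp_rot: [2.218, 2.224, -0.001]
wrist_force: [0.2, 0.8, 0.0]
width: -0.003
grip_force: 0.0
```

Emit:
{"api": "servo_tool", "payload": {"series": [[0, 0, -0.3, 0, 0, 0, 1], [0, 0, -0.6, 0, 0, 0, 1], [0, 0, -0.6, 0, 0, 0, 1], [0, 0, -0.6, 0, 0, 0, 1]]}}

```text
time: 28.05
tool_pos: [0.4343, 0.3339, 0.2097]
tcp_rot: [2.222, 2.221, -0.004]
wrist_force: [0.0, 0.2, 0.1]
width: -0.001
grip_force: 0.0
```

```bash
python3 - <<'E'
from h import *
np.set_printoptions(precision=4,suppress=True)
shot('wrist','w12');s=bot.read_state();print(s['time'],s['tool_pos'],s['tcp_rot'],s['width'],s['wrist_force'])
shot('side');shot('top')
for t in('lever_ball','lever_pivot'):
  for c in('wrist','side','top'): print(t,c,marks(t,c)[:2])
print([proj(c,(.433,.277,.153)) for c in('wrist','side','top')])
E
```

```text
28.1 [0.4355 0.335  0.2118] [2.2209 2.2211 0.0028] -0.0006322511662700654 [ 0.8821  0.4495 -0.1138]
lever_ball wrist []
lever_ball side [(0.97, 246.4, 424.8)]
lever_ball top [(0.71, 159.7, 281.9)]
lever_pivot wrist []
lever_pivot side [(0.88, 265.2, 418.0), (0.72, 256.2, 349.7)]
lever_pivot top [(0.69, 242.2, 245.8), (0.38, 234.6, 240.2)]
[(np.float64(317.0227822646631), np.float64(340.12086430003876)), (np.float64(247.10247322249677), np.float64(426.33372944658686)), (np.float64(160.07391700019633), np.float64(280.0216854759927))]
```

Emit:
{"api": "servo_tool", "payload": {"series": [[0, 0, -0.2, 0, 0, 0, 1], [0, 0, -0.42, 0, 0, 0, 1], [0, 0, -0.42, 0, 0, 0, 1], [0, -0.1, -0.42, 0, 0, 0, 1], [0, -0.2, -0.42, 0, 0, 0, 1], [0, -0.28, -0.42, 0, 0, 0, 1], [0, -0.36, -0.42, 0, 0, 0, 1], [0, -0.36, -0.42, 0, 0, 0, 1]]}}

```text
time: 29.3
tool_pos: [0.4355, 0.2807, 0.1494]
tcp_rot: [2.22, 2.221, 0.006]
wrist_force: [0.6, 0.3, -0.2]
width: 0.004
grip_force: 0.0
```

Emit:
{"api": "servo_tool", "payload": {"series": [[0, -0.07, 0, 0, 0, 0, 1], [0, -0.14, 0, 0, 0, 0, 1], [0, -0.21, 0, 0, 0, 0, 1], [0, -0.28, 0, 0, 0, 0, 1], [0, -0.35, 0, 0, 0, 0, 1], [0, -0.38, 0, 0, 0, 0, 1], [0, -0.38, 0, 0, 0, 0, 1]]}}

```text
time: 30.0
tool_pos: [0.4332, 0.2231, 0.1462]
tcp_rot: [-2.22, -2.222, 0.004]
wrist_force: [-0.5, 0.7, -0.2]
width: 0.004
grip_force: 0.0
```

```bash
python3 - <<'E'
from h import *
np.set_printoptions(precision=4,suppress=True)
shot('wrist');S=shot('side','s13');shot('top','t13');s=bot.read_state();print(s['time'],s['tool_pos'],s['wrist_force'])
for c in('wrist','side','top'): print(c,marks('lever_ball',c)[:2],[tuple(np.round(proj(c,(.435,.235-.08*np.sin(.6-a),.088+.08*np.cos(.6-a))) if 0 else proj(c,(.435,.233+.08*np.sin(.6-a),.088+.08*np.cos(.6-a))),1)) for a in(0,.6,.9,1.2)])
im=S;red=((im[...,0]>130)&(im[...,1]<60)&(im[...,2]<60)).astype('uint8')
n,l,st,ce=cv2.connectedComponentsWithStats(red);print([(st[i].tolist(),ce[i]) for i in range(1,n) if st[i][4]>15])
E
```

```text
30.15 [0.4338 0.2242 0.1468] [0.2442 0.19   0.0833]
wrist [] [(np.float64(321.9), np.float64(205.2)), (np.float64(321.8), np.float64(317.6)), (np.float64(321.5), np.float64(358.6)), (np.float64(321.3), np.float64(380.4))]
side [] [(np.float64(245.6), np.float64(426.3)), (np.float64(258.7), np.float64(397.7)), (np.float64(266.0), np.float64(385.9)), (np.float64(272.8), np.float64(377.3))]
top [(0.48, 191.5, 279.9)] [(np.float64(159.5), np.float64(279.2)), (np.float64(176.0), np.float64(279.1)), (np.float64(185.8), np.float64(279.4)), (np.float64(195.4), np.float64(279.9))]
[]
```

Emit:
{"api": "servo_tool", "payload": {"series": [[0, -0.03, 0, 0, 0, 0, 1], [0, -0.06, 0, 0, 0, 0, 1], [0, -0.06, 0, 0, 0, 0, 1]]}}

```text
time: 30.6
tool_pos: [0.4338, 0.2152, 0.1468]
tcp_rot: [-2.219, -2.223, 0.001]
wrist_force: [-0.3, 2.0, -1.5]
width: 0.002
grip_force: 0.6
```

Emit:
{"api": "servo_tool", "payload": {"series": [[0, -0.015, 0, 0, 0, 0, 1], [0, -0.015, 0, 0, 0, 0, 1]]}}

```text
time: 30.8
tool_pos: [0.4338, 0.2137, 0.1469]
tcp_rot: [-2.219, -2.222, -0.001]
wrist_force: [-0.9, 4.7, -2.4]
width: 0.003
grip_force: 2.3
```

Emit:
{"api": "servo_tool", "payload": {"series": [[0, -0.012, 0, 0, 0, 0, 1], [0, -0.012, 0, 0, 0, 0, 1]]}}

```text
time: 31.0
tool_pos: [0.4338, 0.2135, 0.147]
tcp_rot: [-2.218, -2.22, -0.005]
wrist_force: [-1.2, 9.3, -4.4]
width: 0.001
grip_force: 5.1
```

Emit:
{"api": "servo_tool", "payload": {"series": [[0, -0.01, 0, 0, 0, 0, 1], [0, -0.01, 0, 0, 0, 0, 1]]}}

```text
time: 31.2
tool_pos: [0.4339, 0.2133, 0.147]
tcp_rot: [-2.217, -2.219, -0.008]
wrist_force: [-1.8, 14.5, -5.1]
width: -0.002
grip_force: 7.3
```

The lever is at its stop: force is rising with no motion. Backing off and checking.

Emit:
{"api": "servo_tool", "payload": {"series": [[0, 0.1, 0, 0, 0, 0, 1], [0, 0.3, 0, 0, 0, 0, 1], [0, 0.5, 0.3, 0, 0, 0, 1], [0, 0.6, 0.9, 0, 0, 0, 1], [-0.2, 0.6, 1.0, 0, 0, 0, 1], [-0.2, 0.6, 1.0, 0, 0, 0, 1]]}}

```text
time: 31.8
tool_pos: [0.4053, 0.3017, 0.3033]
tcp_rot: [2.216, 2.223, 0.013]
wrist_force: [0.6, -0.3, 0.4]
width: -0.0
grip_force: 0.0
```

```bash
python3 - <<'E'
from h import *
np.set_printoptions(precision=4,suppress=True)
W=shot('wrist','w14');shot('side','s14');shot('top','t14');s=bot.read_state();print(s['time'],s['tool_pos'],s['wrist_force'])
P=[(.435,.233+.08*np.sin(.6-a),.088+.08*np.cos(.6-a)) for a in(.9,1.1,1.2)]
for c in('wrist','side','top'): print(c,marks('lever_ball',c)[:2],[np.round(proj(c,p),1).tolist() for p in P])
for t,z in(('brass_weight',.173),('brass_weight_slot',.179),('steel_weight',.157),('black_weight',.137),('stem_top',.203)):
  for c in('side','top','wrist'):
    m=marks(t,c)[:3];print(t,c,[(a,onz(c,a[1],a[2],z)[:2]) for a in m])
for c in('side','top'):
  im=cv2.imread('pics/%s14.png'%c[0]);hsv=cv2.cvtColor(im,cv2.COLOR_BGR2HSV)
  u,v=map(int,proj(c,(.5434,.0903,.185)));m=cv2.inRange(hsv[v-25:v+26,u-25:u+26],(12,110,60),(30,255,255));p=cv2.findNonZero(m)
  if p is not None: q=p[:,0]+[u-25,v-25];print(c,'brass',len(q),q.min(0),q.max(0),onz(c,*((q.min(0)+q.max(0))/2),.185))
E
```

```text
31.95 [0.4045 0.3001 0.2979] [-0.2544 -0.8085 -0.6965]
wrist [(0.93, 348.1, 332.3)] [[351.8, 321.1], [350.7, 330.5], [350.1, 333.9]]
side [(0.52, 272.7, 377.7), (0.27, 154.9, 335.4)] [[266.0, 385.9], [270.6, 379.7], [272.8, 377.3]]
top [(0.69, 194.4, 279.1)] [[185.8, 279.4], [192.3, 279.7], [195.4, 279.9]]
brass_weight side [((0.6, 378.5, 178.9), array([ 0.4389, -0.3434])), ((0.51, 249.9, 304.5), array([0.5381, 0.0868]))]
brass_weight top [((0.9, 465.4, 266.9), array([ 0.4787, -0.489 ])), ((0.84, 499.2, 237.3), array([ 0.555 , -0.5747])), ((0.73, 235.8, 238.4), array([0.5398, 0.087 ]))]
brass_weight wrist []
brass_weight_slot side [((0.69, 228.9, 310.2), array([0.5646, 0.1167]))]
brass_weight_slot top [((0.79, 471.5, 255.3), array([ 0.5075, -0.5031])), ((0.68, 484.9, 225.4), array([ 0.5836, -0.5376]))]
brass_weight_slot wrist [((0.28, 405.3, 330.5), array([0.4826, 0.2087]))]
steel_weight side [((0.7, 258.9, 348.9), array([0.4824, 0.1527])), ((0.66, 438.0, 280.5), array([ 0.2318, -0.1263])), ((0.62, 249.5, 308.4), array([0.5413, 0.0868]))]
steel_weight top [((0.74, 364.3, 355.6), array([ 0.2551, -0.24  ])), ((0.49, 228.9, 315.3), array([0.3479, 0.0992])), ((0.41, 232.9, 240.4), array([0.5368, 0.0968]))]
steel_weight wrist [((0.67, 405.3, 331.0), array([0.4893, 0.1933]))]
black_weight side [((0.65, 221.9, 246.1), array([ 0.6876, -0.035 ])), ((0.58, 250.3, 317.8), array([0.5378, 0.0949]))]
black_weight top [((0.57, 234.8, 237.2), array([0.5479, 0.0957])), ((0.53, 320.5, 172.6), array([ 0.7225, -0.1212]))]
black_weight wrist []
stem_top side []
stem_top top [((0.88, 234.6, 234.3), array([0.5456, 0.0853])), ((0.74, 185.7, 281.8), array([0.4264, 0.1998]))]
stem_top wrist []
side brass 277 [243 295] [263 317] [0.5258 0.0931 0.185 ]
top brass 415 [214 225] [247 259] [0.5288 0.0978 0.185 ]
```

```bash
python3 -c "
from workcell import bot
print(bot.finish_job())"
```

```text
the job is handed in; nothing more can be done
None
```

The job is handed in at about 32 s: steel sits on the black weight and brass on the steel, each slot opposite the one below, and the lever is at its stop (about 1.2 rad); the brass and lever were confirmed from camera measurements rather than by eye, and I did not separately re-check the spare and bystanders.

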